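# Get the boxed-in reference block onto the measuring stage

## Robot

A 6-joint arm with a two-finger parallel gripper is mounted at the origin on the work surface. World frame = base frame: x ahead of the robot, y to its left, z up, the work surface at z = 0. Lengths are in m, angles in rad, forces in N, time in s.
With the tool pointing down it reaches from about 0.275 to 0.975 m from the base axis. Payload 8.4 kg.
Tool frame: the origin (TCP) lies between the finger pads; the fingertips stand 17 mm ahead of it and the grasp point (between the pads) lies 2 mm behind it (bot.tcp_to_tips is the distance from the TCP to the fingertips, in m); z points along the fingers, y is the direction in which the jaws open and shut (so a half turn about z gives the same grasp; the last joint's range is limited). The gripper opens to 92 mm and grips with 3 to 60 N. Pads are 20 mm wide; open, the fingers measure 128 mm over their backs; the gripper's body (75 mm by 189 mm) begins 69 mm behind the grasp point.
Start: joints at [1.225, 0.353, 1.633, -0, 1.155, -0.002], TCP at [0.211, 0.588, 0.232] pointing down, gripper open.
Joint ranges: [-2.63, 2.63], [-0.92, 2.1], [0.06, 2.66], [-1.3, 4.44], [0, 2.69], [-3.02, 3.02]. Speed limits (rad/s): [2.22, 2.22, 2.79, 3.14, 3.14, 3.14].

## Interface

Orientations are given as a 3x3 rotation matrix whose columns are the frame's x, y, z axes.
In Python, from cell import bot gives the robot as it stands.
- The arm moves only by the shell command python3 -m jog 'ROWS' [OPENING] [FORCE]. ROWS is a JSON object of lists of equal length, an entry for each row: "xyz": the shift along the tool's x, y, z in cm, a list of three; "turn": the turn about the tool's z in rad. In form: {"xyz": [[x, y, z], ...], "turn": [turn, ...]}. A call has 1 to 20 rows; each row shifts and turns the pose as measured when the row begins, along the tool's axes as they then stand; what a row does not reach is not made up. A row lasts 1/10 s, in which the tool goes at most 50 mm and 8.59 degrees, less where a joint would pass 70% of its speed; a pose out of reach is approached as far as the arm can. A call is refused whole if a number of a shift passes 5 or a number of a turn 0.15, either way. A call with a gripper value outside its range is refused whole. OPENING is the gripper command: -1 is shut, 1 is fully open, values between are in proportion, set as the call begins (- or left out, the last holds). The fingers move at their own pace and stop on an object; FORCE is the grip in N (left out, the last holds). Time passes only in rows, so rows that do not move let the fingers close. It gives the time, the measured TCP pose, the force and the opening at its end, in the units of the state.
- bot.read_state(): the state, without advancing time (a new reading comes with each control period).
- bot.capture(name): name is "scene" or "top" or "wrist"; returns a dict with "img" (400x640x3 uint8, red, green, blue), "camera_matrix" (3x3 intrinsics, pixels), "k1" (the pictures are not rectified: a ray, as slopes to the right and down, at radius r is drawn at 1 + k1 r^2 times it, then the intrinsics apply), "R" (3x3) and "t" (3): a world point X has camera coordinates R X + t. Camera axes: x right, y down, z forward; pixel columns grow to the right and rows downward; lengths in m; the calibration is good to about 2 mm. A picture is of the moment at which its call begins. There is no depth.
- bot.sign_off(): hands the job in, once; it reports no verdict.
The state is a dict: "time": time; "q": joint angles; "qd": joint speeds; "tau": joint torques, N m; "position": TCP position; "ee_rot": TCP orientation; "force": force on the tool from outside, world axes, zero at the start; "torque": the same for the moment, N m; "grip_width": opening from 0.0 (shut) to 1.0 (fully open).
Only numpy, scipy, OpenCV 4.12 (cv2) and the standard library are available. Lean on these libraries where they do the work, as an engineer would, in place of code of your own. Each camera call takes 0.05 s, during which the arm holds its last target.

## Task

The steel reference block in the black tray is boxed in by three anvils: move all three to the grey rubber mat first and stand them there, then take the block out and lay it flat in the middle of the round table of the measuring stage. Once it lies there, stand each anvil back in the tray on the place it came from. Do not tip an anvil over, and leave the small indenter case, the resin mount and the loupe where they are.

Things in the scene. Friction and masses are not known exactly. Their poses are not given: they have to be found in the camera images.
- tray: Fixed black tray, 190 (its x) x 160 (its y) mm, floor 5 mm thick, rim 10 mm high. Origin: centre of its underside. Two upright cheeks (50 x 6 mm, tops 40 mm above the bench) stand at y = +-43 mm beside the block's place in the middle. White 39 mm rings mark the anvil places at tray x, y = (-55, -22), (-55, 22) and (55, 0) mm; which anvil stands on which varies. Yaw within 0.25 rad.
- flat_anvil: Loose dark steel anvil with a plain flat bright top, 64 mm tall: foot 34 mm diameter up to 16 mm, neck 24 mm diameter, head 36 mm diameter from 30 mm to the top. About 0.36 kg. Origin: centre of its underside, z up its axis. At the start it stands on one of the tray's three rings.
- vee_anvil: Loose steel anvil with a groove across its top between two bright bars: cylinder 34 mm diameter to 54 mm, bars (22 mm long, within the cylinder's outline) up to 66 mm. About 0.38 kg. Origin: centre of its underside, z up its axis. At the start it stands on one of the tray's three rings.
- spot_anvil: Loose steel anvil with a slim bright pin (12 mm diameter) on top: cylinder 34 mm diameter to 54 mm, then a cone and the pin up to 72 mm. About 0.38 kg. Origin: centre of its underside, z up its axis. At the start it stands on one of the tray's three rings.
- ref_block: Loose flat bright steel reference block, 50 (its x) x 60 (its y) x 16 mm high, about 0.37 kg, lying at the tray's centre with its x along the tray's x. Origin: centre of its underside. About 13 mm lie between it and the anvils before and behind it, 10 mm between it and each cheek: it is gripped across its 50 mm once the anvils are away.
- stage: Fixed measuring stage: black 120 mm square base carrying a round steel table of 90 mm diameter whose flat top is 60 mm above the bench; two micrometer thimbles stick out up to 94 mm from the centre, lower than the table. Origin: centre of its underside, below the table's centre.
- mat: Fixed grey rubber mat, 170 x 170 x 4 mm, lying on the bench: the side area. Origin: centre of its underside, so its top is 4 mm above it. The resin mount stands on it near its +x +y corner.
- capsule_case: Bystander: small upright indenter case, clear with a grey cap, 20 mm diameter, 36 mm tall, standing in the tray about 62 mm from its centre to the -y side, outside the cheek. Origin: centre of its underside. Leave it alone.
- resin_mount: Bystander: black resin mount with a steel specimen in its top, 30 mm diameter, 18 mm tall, standing on the mat. Origin: centre of its underside. Leave it alone.
- loupe: Bystander: loupe, 40 mm diameter, 36 mm tall, black with an aluminium ring, standing on the bench about 120 mm from the stage. Origin: centre of its underside. Leave it alone.
Mind the look-alikes: they are no part of the job. There is more than one size of the mat; the one meant has the size given above. Leave any blue or yellow look-alike of the spot_anvil alone.

How it is judged:
By the outcome, as a careful person would: the job done as asked, in the order asked, and still so for the second after the job is handed in, with the robot touching nothing.
It also fails if it takes over 144 s, if anything falls off the work surface, if the arm or the gripper's body presses on something with over 40 N, if the wrist force passes 120 N, or if a joint passes its speed limit or range.

## Working session

There is one attempt and no reset: what is moved stays moved. The work goes in short steps, Python scripts to look and compute and a shell command to move; the robot and the scene stay as the last step left them, time stands still between calls to the robot, and variables do not carry over. Pictures are saved under pics/ and viewed, and the job is handed in when it is done.

```bash
ls -la; mkdir -p pics; python3 - <<'E'
from cell import bot
import cv2
s=bot.read_state(); print(s)
for n in ("scene","top","wrist"):
    c=bot.capture(n); cv2.imwrite(f"pics/{n}0.png",c["img"][:,:,::-1]); print(n,c["camera_matrix"].tolist(),c["k1"],c["R"].round(4).tolist(),c["t"].round(4).tolist())
E
```

```text
total 12
drwxr-xr-x  3 agent agent 4096 Dec  7 16:02 .
drwxr-xr-x 23 root  root  4096 Dec  7 16:02 ..
drwxr-xr-x  2 agent agent 4096 Dec  7 16:02 pics
{'time': 0.0, 'q': array([ 1.22460256e+00,  3.53643302e-01,  1.63412919e+00,  3.29170873e-06,
        1.15520021e+00, -2.36883007e-03]), 'qd': array([-0.00142761,  0.00049844, -0.00037094,  0.00162892, -0.00116468,
       -0.00176535]), 'tau': array([-1.31084191e-03, -5.93835640e+01, -3.34236073e+01,  6.95878942e-02,
        2.32429861e-02, -8.12005737e-05]), 'position': array([0.21050197, 0.58798249, 0.23086882]), 'ee_rot': array([[-9.41471754e-01,  3.37091551e-01, -4.71111332e-04],
       [ 3.37091880e-01,  9.41470861e-01, -1.29715156e-03],
       [ 6.27876105e-06, -1.38003936e-03, -9.99999048e-01]]), 'force': array([ 0.57798604,  0.74639018, -0.40412562]), 'torque': array([-0.02542587,  0.07975378, -0.04462447]), 'grip_width': 0.9983816122333731}
scene [[369.4736196530516, 0.0, 315.859228311198], [0.0, 369.4736196530516, 197.56949235144262], [0.0, 0.0, 1.0]] -0.039317709061984056 [[0.7336, 0.6795, 0.0079], [0.4869, -0.5174, -0.7037], [-0.4741, 0.5201, -0.7105]] [-0.3216, -0.1984, 1.0917]
top [[465.2112660406526, 0.0, 315.091117635594], [0.0, 465.2112660406526, 193.12685011563045], [0.0, 0.0, 1.0]] -0.09423497480733899 [[0.0265, -0.9996, 0.0017], [-0.9948, -0.0265, -0.0986], [0.0986, 0.0009, -0.9951]] [-0.0094, 0.4597, 1.1199]
wrist [[340.8631594905072, 0.0, 321.1347076564562], [0.0, 340.8631594905072, 200.202825189211], [0.0, 0.0, 1.0]] -0.05646776855737771 [[0.3373, 0.9414, -0.0003], [0.9126, -0.3269, 0.2456], [0.2311, -0.0831, -0.9694]] [-0.6256, -0.0288, 0.3899]
```

View pics/top0.png

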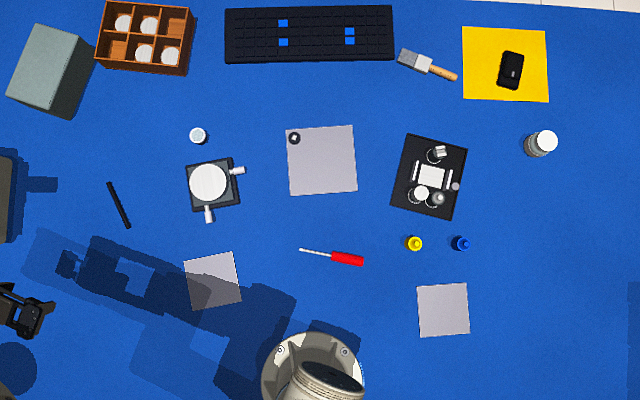

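View pics/scene0.png

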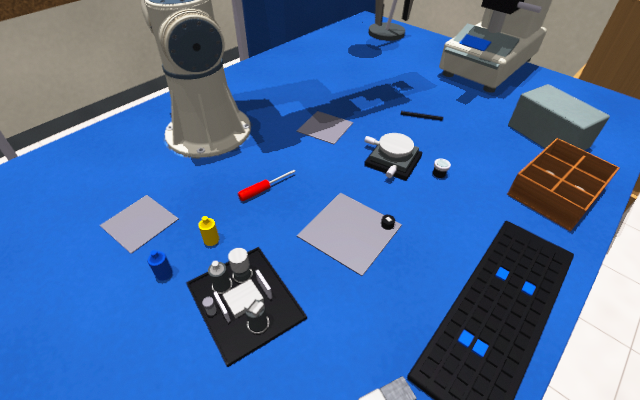

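View pics/wrist0.png

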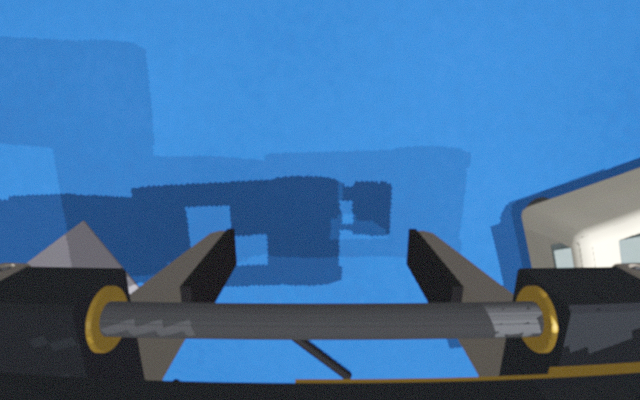

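The top view shows the tray at about (432,177), the correct mat at (322,160) with the resin mount at (294,138), and the stage table at (209,182). The yellow and blue decoys are at (414,243) and (461,243). I'll zoom in and write helpers.

```bash
cat > h.py <<'E'
import numpy as np, cv2
from cell import bot
def cap(n,name=None):
    c=bot.capture(n)
    if name: cv2.imwrite("pics/"+name+".png",c["img"][:,:,::-1])
    return c
def ray(c,uv):
    K=c["camera_matrix"]; uv=np.atleast_2d(np.asarray(uv,float))
    d=cv2.undistortPoints(uv.reshape(-1,1,2),K,np.array([c["k1"],0,0,0,0.]))[:,0]
    d=np.c_[d,np.ones(len(d))]@c["R"]; o=-c["R"].T@c["t"]
    return o,d
def plane(c,uv,z):
    o,d=ray(c,uv); return o+d*((z-o[2])/d[:,2])[:,None]
def proj(c,X):
    X=np.atleast_2d(np.asarray(X,float))
    rv,_=cv2.Rodrigues(c["R"]); p,_=cv2.projectPoints(X,rv,c["t"],c["camera_matrix"],np.array([c["k1"],0,0,0,0.])); return p[:,0]
def crop(c,u0,v0,w,h,name,s=None):
    im=c["img"][v0:v0+h,u0:u0+w,::-1]; s=s or min(800//w,600//h)
    cv2.imwrite("pics/"+name+".png",cv2.resize(im,None,fx=s,fy=s,interpolation=cv2.INTER_CUBIC))
    return s
E
python3 - <<'E'
from h import *
c=cap("top"); print(crop(c,380,125,95,100,"top_tray"),crop(c,180,120,190,90,"top_ms"))
c=cap("scene"); print(crop(c,180,240,130,120,"sc_tray"))
E
```

```text
6 4
5
```

View pics/top_tray.png

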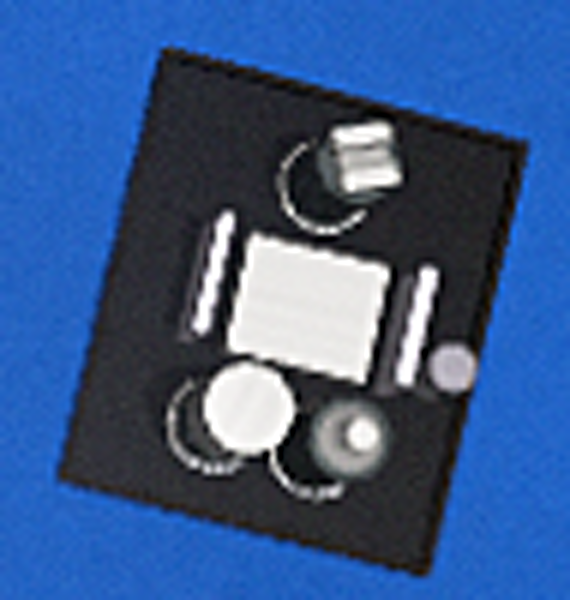

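View pics/sc_tray.png

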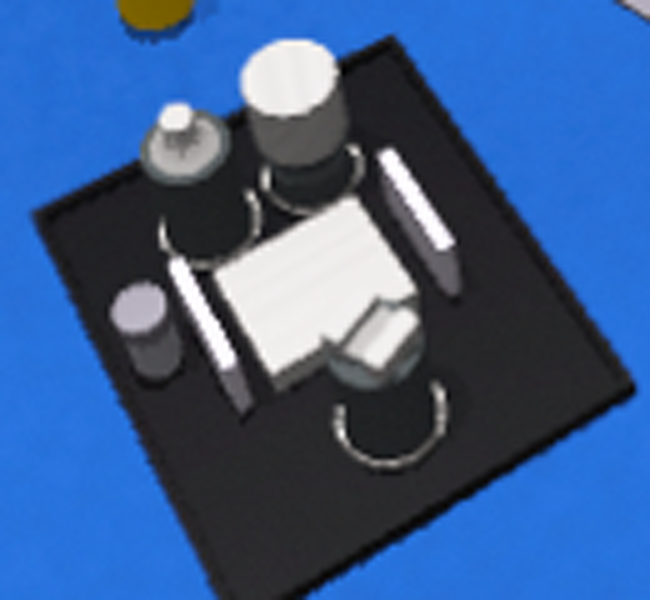

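View pics/top_ms.png

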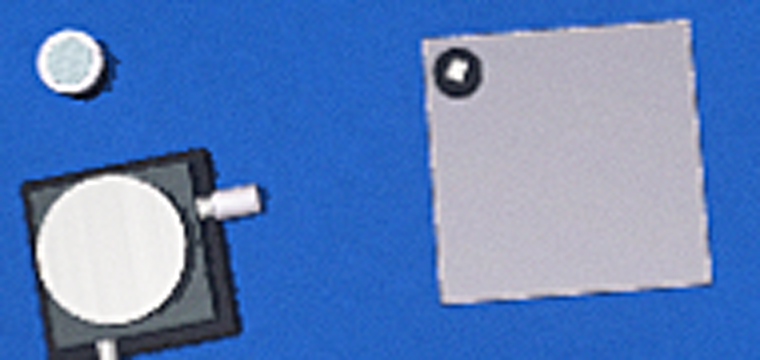

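The vee anvil stands on (55,0), the flat one on (-55,22) and the spot one on (-55,-22), and the loupe is beside the stage. Next I measure everything by mask and ray.

```bash
cat > meas.py <<'E'
from h import *
def big(m,seed):
    n,l,s,ce=cv2.connectedComponentsWithStats(m.astype(np.uint8)); k=l[seed[1],seed[0]]
    return (l==k).astype(np.uint8) if k else None
def rect(m):
    cs,_=cv2.findContours(m,cv2.RETR_EXTERNAL,cv2.CHAIN_APPROX_NONE); k=max(cs,key=cv2.contourArea); return k[:,0].astype(np.float32)
def rectw(c,m,z):
    P=plane(c,rect(m),z)[:,:2]*1000
    return cv2.minAreaRect(cv2.convexHull(P.astype(np.float32)))
E
python3 - <<'E'
from meas import *
for n,seeds in dict(top=dict(tray=(410,150),mat=(322,175),table=(209,182),block=(431,177),flat=(421,193)),
               scene=dict(tray=(270,340),mat=(340,235),table=(397,146),block=(240,295),flat=(238,255))).items():
    c=cap(n); im=c["img"].astype(int); hsv=cv2.cvtColor(c["img"],cv2.COLOR_RGB2HSV).astype(int)
    sat,val=hsv[...,1],hsv[...,2]
    for k,sd in seeds.items():
        z=dict(tray=.010,mat=.004,table=.060,block=.021,flat=.069)[k]
        if k=="tray": m=((sat<130)|(val<70)); m[:, :]&=True
        elif k=="mat": m=(sat<80)&(val>90)
        else: m=(val>200)&(sat<60)
        m=big(m,sd)
        if m is None: print(n,k,"no",hsv[sd[1],sd[0]]);continue
        (cx,cy),(w,h),a=rectw(c,m,z)
        print(n,k,m.sum(),np.round([cx,cy,w,h,a],1))
        if k in("table","flat"):
            P=plane(c,rect(m),z)[:,:2]*1000
            print("   circ",cv2.minEnclosingCircle(P.astype(np.float32)))
E
```

```text
top tray 4707 [ 512.  -281.4  161.   189.8   76.7]
top mat 4376 [546.6  -9.7 169.7 170.5   5.8]
top table 1068 [476.2 262.1  86.8  87.3   1.6]
   circ ((476.30059814453125, 261.2658996582031), 44.59218215942383)
top block 458 [ 510.5 -283.6   59.6   48.5   78.2]
top flat 165 [ 463.5 -248.    31.    33.7    1.5]
   circ ((462.67974853515625, -248.10292053222656), 17.3109130859375)
scene tray 8080 [ 504.5 -279.7  158.9  217.6   76.9]
scene mat 4393 [550.3  -9.4 170.2 170.6   5.9]
scene table 595 [470.3 250.7 116.8  86.4  55.7]
   circ ((463.0329284667969, 252.7313995361328), 62.67081069946289)
scene block 725 [ 513.9 -283.2   59.4   49.6   78.1]
scene flat 225 [ 465.3 -247.9   34.2   32.2   43.3]
   circ ((464.74664306640625, -247.38778686523438), 17.78272247314453)
```

```bash
cat >> h.py <<'E'
TY=-13.3
def to(x,y,z,yaw=None):
    "target TCP in mm; prints tool-frame shift cm"
    s=bot.read_state(); R=s["ee_rot"]; d=np.array([x,y,z])/10-s["position"]*100
    a=np.degrees(np.arctan2(R[1,1],R[0,1])); print("t",round(s["time"],2),"pos",(s["position"]*1000).round(1),"yaw",a.round(2),"F",s["force"].round(1),"grip",round(s["grip_width"]*92,1))
    print("shift cm",(R.T@d).round(2),"tilt",R[2].round(4))
    if yaw is not None: print("turn",-np.radians(yaw-a).round(4))
E
python3 -m jog '{"xyz":[[0,0,0],[0,0,0],[0,0,0],[0,0,0],[0,0,0],[0,0,0],[0,0,0],[0,0,0],[0,0,0],[0,0,0]],"turn":[0.146,0.146,0.146,0.146,0.146,0.146,0.146,0.146,0.146,0.146]}' 0.6 45
python3 -c "
from h import *
to(464.3,-247.8,200,TY)"
```

```text
time: 1.35
position: [0.2105, 0.588, 0.231]
ee_rot: [[0.269, 0.963, -0.0], [0.963, -0.269, -0.001], [-0.001, -0.0, -1.0]]
force: [0.1, -0.2, 0.0]
grip_width: 0.798
t 1.35 pos [210.5 588.  231. ] yaw -15.58 F [ 0.1 -0.2  0. ] grip 73.4
shift cm [-73.69  46.9    3.18] tilt [-1.2e-03 -1.0e-04 -1.0e+00]
turn -0.0398
```

```bash
python3 -m jog '{"xyz":[[0,0,0],[-4.1,2.6,0],[-4.1,2.6,0],[-4.1,2.6,0],[-4.1,2.6,0],[-4.1,2.6,0],[-4.1,2.6,0],[-4.1,2.6,0],[-4.1,2.6,0],[-4.1,2.6,0],[-4.1,2.6,0],[-4.1,2.6,0],[-4.1,2.6,0],[-4.1,2.6,0],[-4.1,2.6,0],[-4.1,2.6,0],[-4.1,2.6,0],[-4.1,2.6,0]],"turn":[-0.04,0,0,0,0,0,0,0,0,0,0,0,0,0,0,0,0,0]}' 
python3 -c "
from h import *
to(464.3,-247.8,200,TY); cap('wrist','w1')"
```

```text
time: 3.15
position: [0.4834, -0.2118, 0.233]
ee_rot: [[0.227, 0.974, 0.012], [0.974, -0.227, 0.004], [0.006, 0.011, -1.0]]
force: [0.8, -0.0, 0.0]
grip_width: 0.799
t 3.15 pos [ 483.4 -211.8  233. ] yaw -13.13 F [ 0.8 -0.   0. ] grip 73.5
shift cm [-3.96 -1.08  3.26] tilt [ 0.0064  0.011  -0.9999]
turn 0.0029
```

View pics/w1.png

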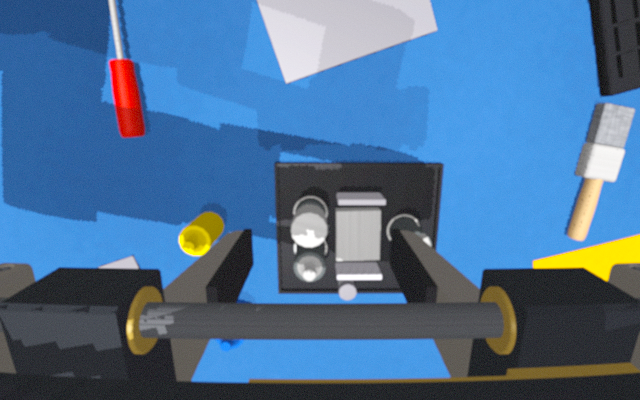

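The wrist view shows the whole tray (about 276..441 × 163..292), so I'll settle and measure from here too.

```bash
python3 -m jog '{"xyz":[[-3.9,-1.1,0],[0,0,0],[0,0,0]],"turn":[0,0,0]}' 
python3 - <<'E'
from meas import *
c=cap('wrist','w2'); to(464.3,-247.8,200,TY)
hsv=cv2.cvtColor(c["img"],cv2.COLOR_RGB2HSV).astype(int); sat,val=hsv[...,1],hsv[...,2]
print(proj(c,[[.512,-.2825,.021],[.464,-.2478,.069],[.444,-.292,.069],[.567,-.294,.069],[.549,-.0095,.004],[.512,-.2825,.01]]).round())
crop(c,250,100,220,150,"w2c")
E
```

```text
time: 3.5
position: [0.4667, -0.2578, 0.2326]
ee_rot: [[0.232, 0.973, 0.015], [0.973, -0.232, -0.001], [0.003, 0.015, -1.0]]
force: [0.2, -1.0, 0.6]
grip_width: 0.8
t 3.55 pos [ 466.7 -257.6  232.6] yaw -13.38 F [-0.4  0.4 -1. ] grip 73.7
shift cm [ 0.89 -0.51  3.26] tilt [ 0.0024  0.0151 -0.9999]
turn -0.0014
[[362. 193.]
 [312. 181.]
 [303. 229.]
 [426. 202.]
 [339. -79.]
 [361. 191.]]
```

View pics/w2.png

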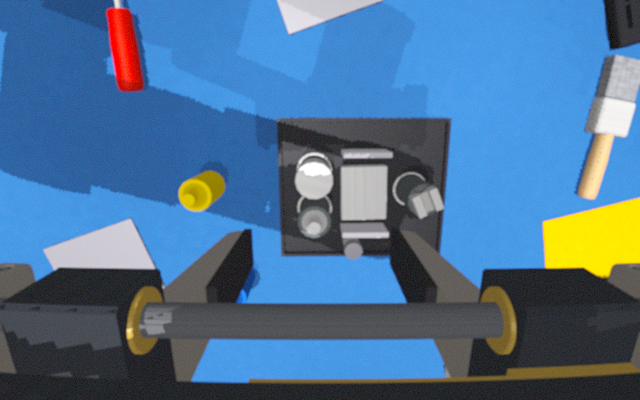

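```bash
python3 -m jog '{"xyz":[[0.95,-0.45,2],[0,0,3],[0,0,3],[0,0,2],[0,0,0],[0,0,0]],"turn":[0,0,0,0,0,0]}' 
python3 - <<'E'
from meas import *
to(464.7,-247.8,50,TY); c=cap('wrist','w3')
print(proj(c,[[.4645,-.2478,.069]]).round())
E
```

```text
time: 4.15
position: [0.4693, -0.2407, 0.1321]
ee_rot: [[0.224, 0.974, 0.019], [0.974, -0.224, -0.002], [0.003, 0.019, -1.0]]
force: [0.0, 0.1, -0.2]
grip_width: 0.8
t 4.15 pos [ 469.3 -240.7  132.1] yaw -12.97 F [ 0.   0.1 -0.2] grip 73.6
shift cm [-0.81 -0.45  8.2 ] tilt [ 0.0025  0.0193 -0.9998]
turn 0.0057
[[313. 233.]]
```

View pics/w3.png

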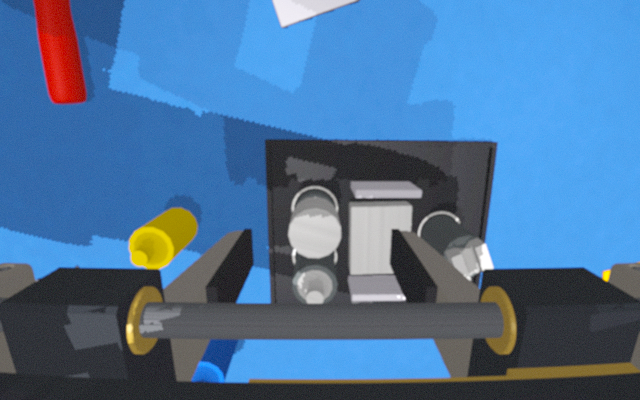

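```bash
python3 -m jog '{"xyz":[[-0.8,-0.45,2],[0,0,2],[0,0,1.5],[0,0,0]],"turn":[0,0,0,0]}' 
python3 -c "
from h import *
to(465,-247.3,50,TY)"
```

```text
time: 4.6
position: [0.4686, -0.2487, 0.0819]
ee_rot: [[0.223, 0.974, 0.029], [0.975, -0.223, -0.007], [-0.0, 0.03, -1.0]]
force: [-0.0, 1.4, 0.7]
grip_width: 0.803
t 4.6 pos [ 468.6 -248.7   81.9] yaw -12.86 F [-0.   1.4  0.7] grip 73.8
shift cm [ 0.05 -0.48  3.18] tilt [-1.000e-04  2.950e-02 -9.996e-01]
turn 0.0076
```

```bash
python3 -m jog '{"xyz":[[0,0,0],[0,0,0],[0,0,0]],"turn":[0,0,0]}' 
python3 -c "
from h import *
to(465,-247.3,50,TY);print(bot.read_state()['q'].round(4), bot.read_state()['qd'].round(4))"
```

```text
time: 4.9
position: [0.4707, -0.2493, 0.0855]
ee_rot: [[0.222, 0.974, 0.033], [0.975, -0.222, -0.009], [-0.001, 0.034, -0.999]]
force: [0.2, 0.0, -0.1]
grip_width: 0.802
t 4.9 pos [ 470.7 -249.3   85.5] yaw -12.84 F [ 0.2  0.  -0.1] grip 73.8
shift cm [ 0.08 -0.73  3.53] tilt [-0.0012  0.0341 -0.9994]
turn 0.0081
[-0.495   0.3878  1.9726  0.0116  0.7481 -0.2794] [ 0.0014 -0.0159 -0.0064  0.0011  0.0076  0.0023]
```

```bash
python3 -m jog '{"xyz":[[0,0,0],[0,0,0],[0,0,0]],"turn":[0,0,0]}' 
python3 -c "
from h import *
to(465,-247.3,50,TY);print(bot.read_state()['q'].round(4), bot.read_state()['qd'].round(4))
bot.capture('top')
to(465,-247.3,50,TY)"
```

```text
time: 5.2
position: [0.4716, -0.2497, 0.0871]
ee_rot: [[0.222, 0.974, 0.035], [0.975, -0.222, -0.01], [-0.002, 0.037, -0.999]]
force: [0.1, -0.3, -0.8]
grip_width: 0.8
t 5.2 pos [ 471.6 -249.7   87.1] yaw -12.83 F [ 0.1 -0.3 -0.8] grip 73.6
shift cm [ 0.1  -0.83  3.69] tilt [-0.0019  0.0365 -0.9993]
turn 0.0082
[-0.4949  0.3854  1.9716  0.0116  0.749  -0.2793] [-0.0015 -0.0044 -0.0023 -0.002   0.0015  0.0009]
t 5.25 pos [ 471.6 -249.8   87.2] yaw -12.83 F [ 0.7 -0.1  0.4] grip 73.6
shift cm [ 0.1  -0.84  3.69] tilt [-0.0019  0.0366 -0.9993]
turn 0.0082
```

```bash
python3 -m jog '{"xyz":[[0,0,-2.5],[0,0,-2.5],[0,0,-2.5],[0,0,-2.5],[0,0,0]],"turn":[0,0,0,0,0]}' ; python3 -c "
from h import *
to(465,-247.3,50,TY)"
 python3 -m jog '{"xyz":[[0,0,0],[0,0,0],[0,0,0]],"turn":[0,0,0]}' 
python3 -c "
from h import *
to(465,-247.3,50,TY)"
```

```text
time: 5.75
position: [0.467, -0.2482, 0.1893]
ee_rot: [[0.222, 0.974, 0.032], [0.975, -0.222, -0.008], [-0.001, 0.033, -0.999]]
force: [0.3, -0.8, 0.3]
grip_width: 0.798
t 5.75 pos [ 467.  -248.2  189.3] yaw -12.84 F [ 0.3 -0.8  0.3] grip 73.5
shift cm [ 0.06 -0.67 13.92] tilt [-9.000e-04  3.300e-02 -9.995e-01]
turn 0.008
time: 6.05
position: [0.4661, -0.2478, 0.1875]
ee_rot: [[0.222, 0.974, 0.03], [0.975, -0.222, -0.007], [-0.0, 0.031, -1.0]]
force: [0.5, -0.7, 0.7]
grip_width: 0.8
t 6.05 pos [ 466.1 -247.8  187.5] yaw -12.85 F [ 0.5 -0.7  0.7] grip 73.6
shift cm [ 0.03 -0.54 13.73] tilt [-4.000e-04  3.110e-02 -9.995e-01]
turn 0.0079
```

```bash
python3 -m jog '{"xyz":[[0,0,1],[0,0,1],[0,0,1],[0,0,1],[0,0,1],[0,0,1],[0,0,1],[0,0,1],[0,0,1],[0,0,1]],"turn":[0.01,0,0,0,0,0,0,0,0,0]}' ; python3 -c "
from h import *
to(465,-247.3,50,TY)"
 python3 -m jog '{"xyz":[[0,0,0],[0,0,0],[0,0,0],[0,0,0]],"turn":[0,0,0,0]}' 
python3 -c "
from h import *
to(465,-247.3,50,TY)"
```

```text
time: 7.05
position: [0.4676, -0.2476, 0.076]
ee_rot: [[0.233, 0.972, 0.026], [0.972, -0.233, -0.005], [0.001, 0.027, -1.0]]
force: [0.3, -0.6, 0.6]
grip_width: 0.8
t 7.05 pos [ 467.6 -247.6   76. ] yaw -13.47 F [ 0.3 -0.6  0.6] grip 73.6
shift cm [-0.03 -0.33  2.59] tilt [ 0.0011  0.0266 -0.9996]
turn -0.003
time: 7.45
position: [0.4672, -0.2474, 0.0748]
ee_rot: [[0.233, 0.972, 0.025], [0.972, -0.233, -0.004], [0.002, 0.025, -1.0]]
force: [-0.1, 0.8, 0.2]
grip_width: 0.802
t 7.45 pos [ 467.2 -247.4   74.8] yaw -13.47 F [-0.1  0.8  0.2] grip 73.8
shift cm [-0.05 -0.28  2.47] tilt [ 0.0015  0.0251 -0.9997]
turn -0.003
```

```bash
python3 -m jog '{"xyz":[[0,-0.06,0.4],[0,-0.06,0.4],[0,-0.06,0.4],[0,-0.06,0.4],[0,-0.06,0.4],[0,0,0.3],[0,0,0.1]],"turn":[0,0,0,0,0,0,0]}' ; python3 -c "
from h import *
to(465,-247.3,50,TY)"
```

```text
time: 8.15
position: [0.4652, -0.2471, 0.0495]
ee_rot: [[0.233, 0.972, 0.026], [0.972, -0.233, -0.005], [0.001, 0.027, -1.0]]
force: [0.6, -0.8, -0.3]
grip_width: 0.797
t 8.15 pos [ 465.2 -247.1   49.5] yaw -13.48 F [ 0.6 -0.8 -0.3] grip 73.3
shift cm [-0.03 -0.01 -0.05] tilt [ 0.0011  0.0268 -0.9996]
turn -0.0031
```

Position is right. I'll close the jaws gently and check that they centre.

```bash
python3 -m jog '{"xyz":[[0,0,0],[0,0,0],[0,0,0],[0,0,0],[0,0,0],[0,0,0],[0,0,0],[0,0,0]],"turn":[0,0,0,0,0,0,0,0]}' -1 30; python3 -c "
from h import *
to(465,-247.3,50,TY); cap('scene','s2'); c=cap('wrist','w4')"
```

```text
time: 8.95
position: [0.465, -0.247, 0.0496]
ee_rot: [[0.233, 0.972, 0.026], [0.972, -0.233, -0.005], [0.001, 0.026, -1.0]]
force: [-0.3, 0.0, -1.0]
grip_width: 0.385
t 8.95 pos [ 465.  -247.    49.6] yaw -13.47 F [-0.3  0.  -1. ] grip 35.4
shift cm [-0.03  0.01 -0.04] tilt [ 0.0011  0.0262 -0.9997]
turn -0.003
```

View pics/w4.png

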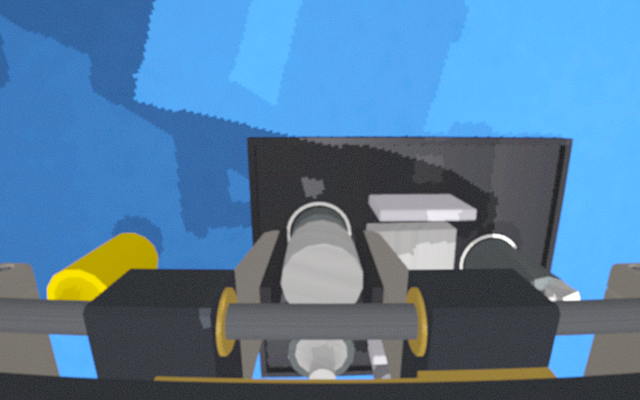

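View pics/s2.png

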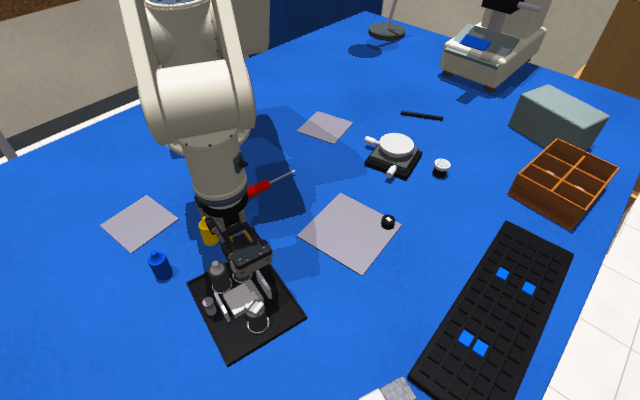

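Flat is gripped (opening 35.4 mm, pick TCP 465.0, -247.0, 49.6, yaw -13.47). I lift it now.

```bash
python3 -m jog '{"xyz":[[0,0,0],[0,0,-0.5],[0,0,-1],[0,0,-1.5],[0,0,-1.5],[0,0,-1.5],[0,0,-1.5],[0,0,-1],[0,0,-0.5],[0,0,0]],"turn":[0,0,0,0,0,0,0,0,0,0]}' - 50; python3 -c "
from h import *
to(525,45,165,TY)"
```

```text
time: 10.05
position: [0.4608, -0.2455, 0.1454]
ee_rot: [[0.233, 0.972, 0.023], [0.972, -0.233, -0.004], [0.002, 0.023, -1.0]]
force: [0.0, 0.7, -4.0]
grip_width: 0.382
t 10.05 pos [ 460.8 -245.5  145.4] yaw -13.47 F [ 0.   0.7 -4. ] grip 35.1
shift cm [29.75 -0.48 -1.91] tilt [ 0.002   0.0234 -0.9997]
turn -0.003
```

```bash
python3 -m jog '{"xyz":[[1,0,0],[2,0,0],[3,0,0],[3,0,0],[3,0,0],[3,0,0],[3,0,0],[3,0,0],[2.5,0,0],[1.5,0,0],[1,0,0],[0.5,0,0],[0,0,0],[0,0,0]],"turn":[0,0,0,0,0,0,0,0,0,0,0,0,0,0]}'; python3 -c "
from h import *
to(525,45,49.1,TY); c=cap('top','t3')"
```

```text
time: 11.45
position: [0.5187, 0.0291, 0.137]
ee_rot: [[0.235, 0.972, 0.008], [0.972, -0.235, -0.0], [0.002, 0.008, -1.0]]
force: [-0.6, -0.0, -4.7]
grip_width: 0.387
t 11.45 pos [518.7  29.1 137. ] yaw -13.59 F [-0.6 -0.  -4.7] grip 35.6
shift cm [1.68 0.17 8.79] tilt [ 0.0016  0.0082 -1.    ]
turn -0.005
```

View pics/t3.png

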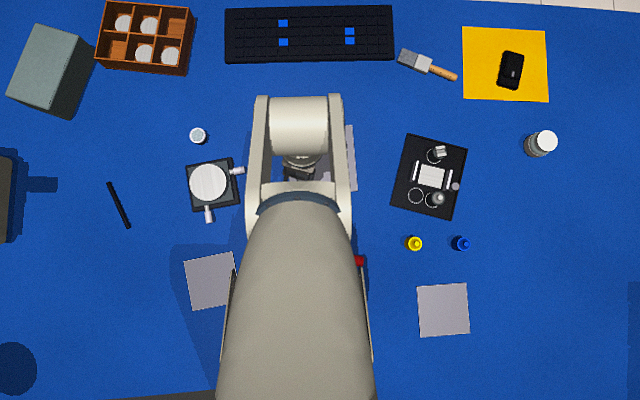

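The flat anvil is held over the mat, with the emptied ring visible at (416,196). Now I lower it.

```bash
python3 -m jog '{"xyz":[[0.5,0,0.5],[0.5,0.1,1],[0.4,0,1],[0,0,1],[0,0,1],[0,0,1],[0,0,0.8],[0,0,0.6],[0,0,0.3],[0,0,0.2],[0,0,0]],"turn":[0,0,0,0,0,0,0,0,0,0,0]}'; python3 -c "
from h import *
to(525,45,48.6,TY)"
```

```text
time: 12.6
position: [0.5232, 0.0413, 0.0552]
ee_rot: [[0.238, 0.971, 0.006], [0.971, -0.238, -0.001], [0.001, 0.006, -1.0]]
force: [1.0, 0.3, -3.8]
grip_width: 0.383
t 12.6 pos [523.2  41.3  55.2] yaw -13.77 F [ 1.   0.3 -3.8] grip 35.2
shift cm [0.4  0.09 0.66] tilt [ 8.0e-04  6.5e-03 -1.0e+00]
turn -0.0082
```

```bash
python3 -m jog '{"xyz":[[0,0,0.2],[0,0,0.2],[0,0,0.1],[0,0,0.1],[0,0,0]],"turn":[0,0,0,0,0]}'; python3 -c "
from h import *
to(525,45,48.6,TY)"
```

```text
time: 13.1
position: [0.5242, 0.0414, 0.0499]
ee_rot: [[0.238, 0.971, 0.009], [0.971, -0.238, -0.001], [0.001, 0.009, -1.0]]
force: [-0.2, -0.4, -4.0]
grip_width: 0.385
t 13.1 pos [524.2  41.4  49.9] yaw -13.77 F [-0.2 -0.4 -4. ] grip 35.4
shift cm [ 0.37 -0.01  0.13] tilt [ 0.0015  0.0087 -1.    ]
turn -0.0082
```

```bash
python3 -m jog '{"xyz":[[0,0,0.1],[0,0,0.08],[0,0,0]],"turn":[0,0,0]}'; python3 -c "
from h import *
to(525,45,48.6,TY)"
```

```text
time: 13.4
position: [0.5244, 0.0415, 0.0488]
ee_rot: [[0.238, 0.971, 0.009], [0.971, -0.238, -0.001], [0.002, 0.009, -1.0]]
force: [-0.5, -0.3, -4.7]
grip_width: 0.385
t 13.4 pos [524.4  41.5  48.8] yaw -13.77 F [-0.5 -0.3 -4.7] grip 35.4
shift cm [ 0.36 -0.03  0.02] tilt [ 0.0017  0.0092 -1.    ]
turn -0.0082
```

```bash
python3 -m jog '{"xyz":[[0,0,0.08],[0,0,0.06],[0,0,0]],"turn":[0,0,0]}'; python3 -c "
from h import *
to(525,45,48.6,TY); cap('wrist','w5')"
```

```text
time: 13.7
position: [0.5246, 0.0415, 0.0488]
ee_rot: [[0.238, 0.971, 0.01], [0.971, -0.238, -0.0], [0.002, 0.009, -1.0]]
force: [-0.3, 0.4, -3.8]
grip_width: 0.386
t 13.7 pos [524.6  41.5  48.8] yaw -13.77 F [-0.3  0.4 -3.8] grip 35.5
shift cm [ 0.35 -0.04  0.02] tilt [ 0.0019  0.0094 -1.    ]
turn -0.0083
```

View pics/w5.png

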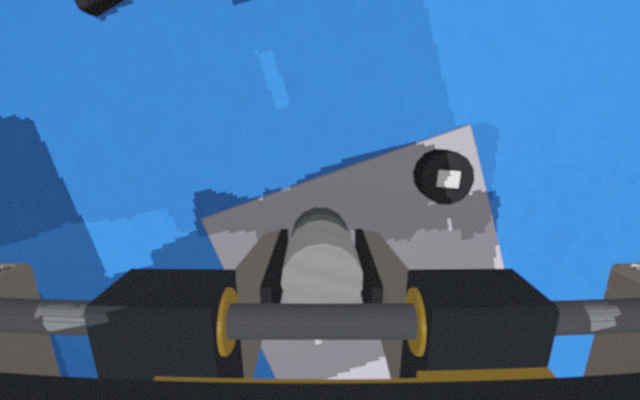

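```bash
python3 -m jog '{"xyz":[[0,0,0.15],[0,0,0.1],[0,0,0]],"turn":[0,0,0]}'; python3 -c "
from h import *
to(525,45,48.6,TY)"
```

```text
time: 14.05
position: [0.5248, 0.0417, 0.0489]
ee_rot: [[0.238, 0.971, 0.01], [0.971, -0.238, -0.0], [0.002, 0.01, -1.0]]
force: [-0.2, -0.6, -4.5]
grip_width: 0.381
t 14.05 pos [524.8  41.7  48.9] yaw -13.78 F [-0.2 -0.6 -4.5] grip 35.1
shift cm [ 0.32 -0.06  0.03] tilt [ 0.0021  0.0097 -1.    ]
turn -0.0084
```

It stopped at z = 48.8, which puts the foot at about 4 mm, so it stands on the mat. I release it and back straight up.

```bash
python3 -m jog '{"xyz":[[0,0,0],[0,0,0],[0,0,0],[0,0,0],[0,0,0]],"turn":[0,0,0,0,0]}' 0.5; python3 -m jog '{"xyz":[[0,0,-1],[0,0,-2],[0,0,-2.5],[0,0,-2.5],[0,0,-1],[0,0,-0.5],[0,0,0]],"turn":[0,0,0,0,0,0,0]}'; python3 -c "
from h import *
to(445,-292,132,TY); cap('wrist','w6');cap('scene','s3')"
```

```text
time: 14.55
position: [0.5262, 0.0418, 0.0489]
ee_rot: [[0.238, 0.971, 0.012], [0.971, -0.238, -0.0], [0.003, 0.012, -1.0]]
force: [-0.5, -0.6, 0.2]
grip_width: 0.742
time: 15.25
position: [0.5246, 0.0417, 0.1492]
ee_rot: [[0.238, 0.971, 0.012], [0.971, -0.238, -0.0], [0.003, 0.011, -1.0]]
force: [0.7, -0.4, -0.8]
grip_width: 0.751
t 15.25 pos [524.6  41.7 149.2] yaw -13.79 F [ 0.7 -0.4 -0.8] grip 69.1
shift cm [-34.31   0.2    1.63] tilt [ 0.0028  0.0114 -0.9999]
turn -0.0085
```

View pics/s3.png

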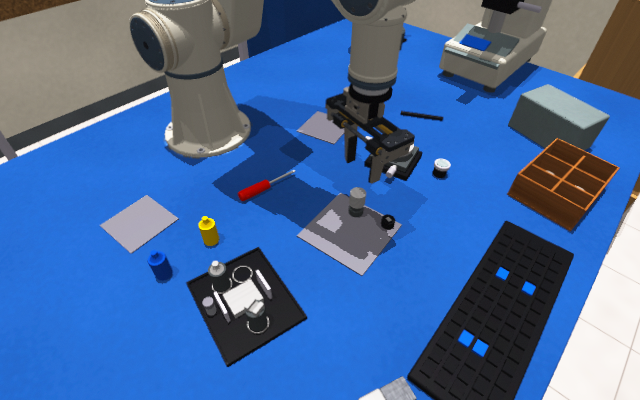

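The flat anvil stands on the mat, beside (357,200) in the scene view. The spot anvil comes next.

```bash
python3 -m jog '{"xyz":[[-1,0,0],[-2,0.1,0],[-3,0.1,0],[-3.5,0.1,0],[-3.5,0.1,0],[-3.5,0.1,0],[-3.5,0.1,0],[-3.5,0.1,0],[-3,0.1,0],[-2.5,0.1,0],[-2,0.1,0],[-1.3,0,0],[-0.7,0,0],[0,0,0],[0,0,0]],"turn":[0,0,0,0,0,0,0,0,0,0,0,0,0,0,0]}'; python3 -c "
from h import *
to(454.9,-290,46,TY)"
```

```text
time: 16.85
position: [0.4411, -0.2965, 0.1345]
ee_rot: [[0.237, 0.972, -0.011], [0.972, -0.237, 0.006], [0.003, -0.012, -1.0]]
force: [-0.8, -0.1, 0.4]
grip_width: 0.754
t 16.85 pos [ 441.1 -296.5  134.5] yaw -13.69 F [-0.8 -0.1  0.4] grip 69.3
shift cm [0.93 1.3  8.84] tilt [ 0.0033 -0.0124 -0.9999]
turn -0.0068
```

```bash
python3 -m jog '{"xyz":[[0.4,0.5,0.3],[0.4,0.5,0.5],[0.1,0.2,0.5],[0,0,0.3],[0,0,0]],"turn":[0,0,0,0,0]}'; python3 -c "
from h import *
to(454.9,-290,46,TY); c=cap('wrist','w7');print(proj(c,[[.4549,-.29,.077]]))"
```

```text
time: 17.35
position: [0.4569, -0.287, 0.1167]
ee_rot: [[0.233, 0.972, -0.011], [0.972, -0.233, 0.007], [0.004, -0.013, -1.0]]
force: [-1.0, 0.3, -0.5]
grip_width: 0.749
t 17.35 pos [ 456.9 -287.   116.7] yaw -13.47 F [-1.   0.3 -0.5] grip 68.9
shift cm [-0.36 -0.04  7.07] tilt [ 0.0039 -0.0128 -0.9999]
turn -0.003
[[318.23979779 239.00817838]]
```

View pics/w7.png

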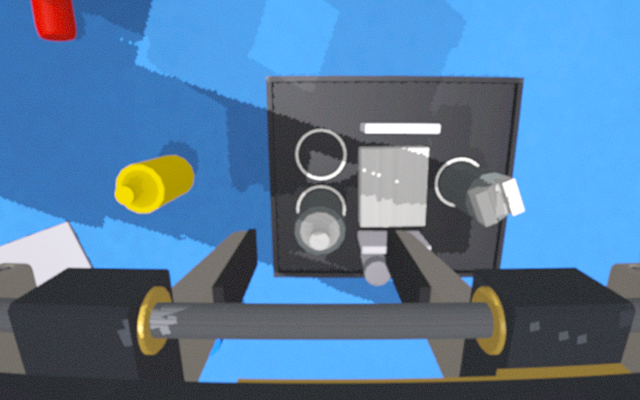

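The pin tip is at (318,239), exactly where predicted. I descend to it.

```bash
python3 -m jog '{"xyz":[[-0.1,0,0.5],[-0.1,0,1],[-0.1,0,1],[0,0,1],[0,0,1],[0,0,0.8],[0,0,0.5],[0,0,0.4],[0,0,0.2],[0,0,0]],"turn":[0,0,0,0,0,0,0,0,0,0]}'; python3 -c "
from h import *
to(454.9,-290,46,TY)"
```

```text
time: 18.4
position: [0.4545, -0.2899, 0.0464]
ee_rot: [[0.234, 0.972, -0.013], [0.972, -0.234, 0.007], [0.004, -0.014, -1.0]]
force: [-0.0, 0.4, 0.1]
grip_width: 0.747
t 18.4 pos [ 454.5 -289.9   46.4] yaw -13.52 F [-0.   0.4  0.1] grip 68.7
shift cm [-0.    0.04  0.04] tilt [ 0.0043 -0.014  -0.9999]
turn -0.0039
```

```bash
python3 -m jog '{"xyz":[[0,0,0],[0,0,0],[0,0,0],[0,0,0],[0,0,0],[0,0,0],[0,0,0],[0,0,0]],"turn":[0,0,0,0,0,0,0,0]}' -1 30; python3 -c "
from h import *
to(454.9,-290,46,TY)"; python3 -m jog '{"xyz":[[0,0,0],[0,0,-0.5],[0,0,-1],[0,0,-1.5],[0,0,-1.5],[0,0,-1.5],[0,0,-1.5],[0,0,-1],[0,0,-0.5],[0,0,0]],"turn":[0,0,0,0,0,0,0,0,0,0]}' - 50; python3 -c "
from h import *
to(525,-15,46,TY)"
```

```text
time: 19.2
position: [0.4551, -0.2903, 0.0476]
ee_rot: [[0.234, 0.972, -0.011], [0.972, -0.234, 0.006], [0.004, -0.012, -1.0]]
force: [0.1, -0.3, -0.9]
grip_width: 0.364
t 19.2 pos [ 455.1 -290.3   47.6] yaw -13.52 F [ 0.1 -0.3 -0.9] grip 33.5
shift cm [ 0.02 -0.03  0.16] tilt [ 0.0036 -0.012  -0.9999]
turn -0.0039
time: 20.2
position: [0.4544, -0.2897, 0.1435]
ee_rot: [[0.234, 0.972, -0.014], [0.972, -0.234, 0.008], [0.005, -0.015, -1.0]]
force: [0.0, 0.1, -4.9]
grip_width: 0.363
t 20.2 pos [ 454.4 -289.7  143.5] yaw -13.52 F [ 0.   0.1 -4.9] grip 33.4
shift cm [28.31  0.59  9.87] tilt [ 0.0048 -0.0154 -0.9999]
turn -0.0038
```

Spot is gripped (pick TCP 455.1, -290.3, 47.6) and lifted. I carry it to the mat.

```bash
python3 -m jog '{"xyz":[[1,0,0],[2,0,0],[3,0,0],[3,0.1,0],[3,0.1,0],[3,0.1,0],[3,0.1,0],[3,0.1,0],[2.2,0.1,0],[1.5,0,0],[1,0,0],[0.5,0,0],[0,0,0],[0,0,0]],"turn":[0,0,0,0,0,0,0,0,0,0,0,0,0,0]}'; python3 -c "
from h import *
to(525,-15,46.6,TY)"
```

```text
time: 21.6
position: [0.5174, -0.0192, 0.1358]
ee_rot: [[0.235, 0.971, -0.029], [0.972, -0.235, 0.013], [0.006, -0.031, -0.999]]
force: [0.3, 0.1, -5.2]
grip_width: 0.36
t 21.6 pos [517.4 -19.2 135.8] yaw -13.61 F [ 0.3  0.1 -5.2] grip 33.1
shift cm [0.53 0.91 8.9 ] tilt [ 0.0057 -0.0312 -0.9995]
turn -0.0054
```

```bash
python3 -m jog '{"xyz":[[0.2,0.3,1],[0.1,0.3,2],[0.1,0.2,2],[0,0,1.5],[0,0,0],[0,0,0]],"turn":[0,0,0,0,0,0]}'; python3 -c "
from h import *
to(525,-15,46.6,TY)"
```

```text
time: 22.2
position: [0.5252, -0.0198, 0.0666]
ee_rot: [[0.24, 0.97, -0.028], [0.971, -0.24, 0.012], [0.005, -0.03, -1.0]]
force: [-0.1, -0.6, -4.4]
grip_width: 0.358
t 22.2 pos [525.2 -19.8  66.6] yaw -13.9 F [-0.1 -0.6 -4.4] grip 33.0
shift cm [ 0.44 -0.08  2.  ] tilt [ 0.0053 -0.0298 -0.9995]
turn -0.0105
```

```bash
python3 -m jog '{"xyz":[[0.2,0,0.5],[0.1,0,0.5],[0,0,0.4],[0,0,0.3],[0,0,0.2],[0,0,0.1],[0,0,0]],"turn":[0,0,0,0,0,0,0]}'; python3 -c "
from h import *
to(525,-15,46.6,TY)"
```

```text
time: 22.9
position: [0.5271, -0.0168, 0.047]
ee_rot: [[0.241, 0.97, -0.024], [0.97, -0.241, 0.012], [0.006, -0.026, -1.0]]
force: [-0.0, 0.1, -3.5]
grip_width: 0.363
t 22.9 pos [527.1 -16.8  47. ] yaw -13.94 F [-0.   0.1 -3.5] grip 33.4
shift cm [ 0.13 -0.25  0.04] tilt [ 0.006  -0.0261 -0.9996]
turn -0.0112
```

```bash
python3 -m jog '{"xyz":[[0,0,0.1],[0,0,0.1],[0,0,0.1],[0,0,0]],"turn":[0,0,0,0]}'; python3 -c "
from h import *
to(525,-15,46.6,TY)"
```

```text
time: 23.3
position: [0.5274, -0.0167, 0.0472]
ee_rot: [[0.241, 0.97, -0.023], [0.97, -0.241, 0.012], [0.006, -0.026, -1.0]]
force: [-0.1, 0.1, -5.2]
grip_width: 0.358
t 23.3 pos [527.4 -16.7  47.2] yaw -13.94 F [-0.1  0.1 -5.2] grip 32.9
shift cm [ 0.11 -0.27  0.06] tilt [ 0.0062 -0.0256 -0.9997]
turn -0.0111
```

It's in contact at z = 47.1. I release and back off.

```bash
python3 -m jog '{"xyz":[[0,0,0],[0,0,0],[0,0,0],[0,0,0],[0,0,0]],"turn":[0,0,0,0,0]}' 0.5; python3 -m jog '{"xyz":[[0,0,-1],[0,0,-2],[0,0,-2.5],[0,0,-2.5],[0,0,-1],[0,0,-0.5],[0,0,0]],"turn":[0,0,0,0,0,0,0]}'; python3 -c "
from h import *
to(566,-294.5,132,TY); cap('wrist','w8')"
```

```text
time: 23.8
position: [0.529, -0.0168, 0.0481]
ee_rot: [[0.241, 0.97, -0.02], [0.97, -0.241, 0.012], [0.007, -0.022, -1.0]]
force: [-0.1, -0.1, -0.5]
grip_width: 0.744
time: 24.5
position: [0.5307, -0.018, 0.1485]
ee_rot: [[0.241, 0.97, -0.021], [0.97, -0.241, 0.012], [0.007, -0.023, -1.0]]
force: [-0.4, -0.8, -1.2]
grip_width: 0.75
t 24.5 pos [530.7 -18.  148.5] yaw -13.94 F [-0.4 -0.8 -1.2] grip 69.0
shift cm [-25.99  10.12   1.24] tilt [ 0.0068 -0.0228 -0.9997]
turn -0.0111
```

View pics/w8.png

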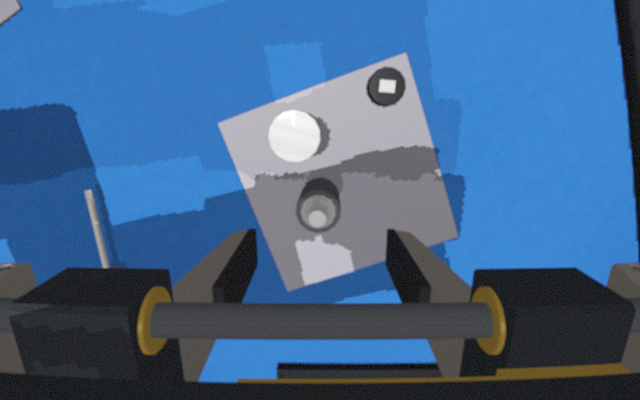

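Both anvils stand on the mat, flat at (295,135) and spot at (318,205). The vee anvil is next.

```bash
python3 -m jog '{"xyz":[[-1,0.4,0],[-2,0.8,0],[-3,1.2,0],[-3,1.2,0],[-3,1.2,0],[-3,1.2,0],[-3,1.2,0],[-2.5,1,0],[-2,0.7,0],[-1.3,0.5,0],[-0.7,0.3,0],[0,0,0],[0,0,0]],"turn":[-0.01,0,0,0,0,0,0,0,0,0,0,0,0]}'; python3 -c "
from h import *
to(566.5,-294,46,-13.5)"
```

```text
time: 25.85
position: [0.5621, -0.2931, 0.1287]
ee_rot: [[0.224, 0.974, -0.041], [0.975, -0.224, 0.018], [0.008, -0.044, -0.999]]
force: [0.1, -0.3, -0.3]
grip_width: 0.749
t 25.85 pos [ 562.1 -293.1  128.7] yaw -12.93 F [ 0.1 -0.3 -0.3] grip 68.9
shift cm [-0.05  0.82  8.24] tilt [ 0.0083 -0.0442 -0.999 ]
turn 0.0099
```

Tilt has drifted to -0.044, so I'll test which moves bring it back while still clear above the tray.

```bash
python3 -m jog '{"xyz":[[0,0,-1],[0,0,-1],[0,0,-1],[0,0,-1],[0,0,-0.5],[0,0,-0.3],[0,0,0],[0,0,0]],"turn":[0,0,0,0,0,0,0,0]}' | sed -n 1,3p;  python3 -m jog '{"xyz":[[0,0,4],[0,0,0],[0,0,0],[0,0,0]],"turn":[0,0,0,0]}' | sed -n 1,3p; python3 -m jog '{"xyz":[[0,-4,0],[0,0,0],[0,0,0],[0,0,0]],"turn":[0,0,0,0]}' | sed -n 1,3p; python3 -m jog '{"xyz":[[0,4,0],[0,0,0],[0,0,0],[0,0,0]],"turn":[0,0,0,0]}' | sed -n 1,3p
```

```text
time: 26.65
position: [0.5652, -0.291, 0.1833]
ee_rot: [[0.22, 0.975, -0.039], [0.975, -0.22, 0.017], [0.008, -0.042, -0.999]]
time: 27.05
position: [0.564, -0.2907, 0.1437]
ee_rot: [[0.221, 0.975, -0.039], [0.975, -0.22, 0.017], [0.008, -0.041, -0.999]]
time: 27.45
position: [0.526, -0.2827, 0.1493]
ee_rot: [[0.221, 0.975, -0.035], [0.975, -0.22, 0.015], [0.007, -0.037, -0.999]]
time: 27.85
position: [0.5681, -0.2926, 0.1496]
ee_rot: [[0.22, 0.975, -0.032], [0.975, -0.22, 0.014], [0.006, -0.034, -0.999]]
```

```bash
python3 -m jog '{"xyz":[[0,-4,0],[0,4,0],[0,-4,0],[0,4,0],[0,-4,0],[0,4,0],[0,0,0],[0,0,0]],"turn":[0,0,0,0,0,0,0,0]}' | sed -n 1,3p;  python3 -m jog '{"xyz":[[0,-4,0],[0,0,0],[0,4,0],[0,0,0],[0,-4,0],[0,0,0],[0,4,0],[0,0,0]],"turn":[0,0,0,0,0,0,0,0]}' | sed -n 1,3p
```

```text
time: 28.65
position: [0.5483, -0.2796, 0.1233]
ee_rot: [[0.222, 0.97, -0.102], [0.975, -0.218, 0.049], [0.025, -0.11, -0.994]]
time: 29.45
position: [0.5497, -0.2818, 0.129]
ee_rot: [[0.223, 0.97, -0.092], [0.974, -0.22, 0.044], [0.022, -0.1, -0.995]]
```

```bash
python3 -m jog '{"xyz":[[0,0,-4],[0,0,0],[0,0,0]],"turn":[0,0,0]}' | sed -n 1,3p;  python3 -m jog '{"xyz":[[0,0,-4],[0,0,4],[0,0,0],[0,0,0]],"turn":[0,0,0,0]}' | sed -n 1,3p; python3 -m jog '{"xyz":[[0,5,0],[0,0,0],[0,-5,0],[0,0,0]],"turn":[0,0,0,0]}' | sed -n 1,3p; python3 -c "
from h import *
print(bot.read_state()['q'].round(3))"
```

```text
time: 29.75
position: [0.5541, -0.2841, 0.1708]
ee_rot: [[0.223, 0.971, -0.091], [0.975, -0.22, 0.043], [0.021, -0.098, -0.995]]
time: 30.15
position: [0.5545, -0.2848, 0.1731]
ee_rot: [[0.223, 0.971, -0.088], [0.975, -0.221, 0.041], [0.021, -0.095, -0.995]]
time: 30.55
position: [0.5508, -0.2832, 0.1721]
ee_rot: [[0.223, 0.97, -0.096], [0.975, -0.22, 0.045], [0.022, -0.103, -0.994]]
[-0.475  0.459  1.618 -0.004  1.17  -0.249]
```

```bash
python3 -m jog '{"xyz":[[0,0,0],[0,0,0],[0,0,0]],"turn":[0,0,0]}' | sed -n 1,3p;  python3 -m jog '{"xyz":[[0,0,-5],[0,0,-5],[0,0,0],[0,0,0]],"turn":[0,0,0,0]}' | sed -n 1,3p; python3 -m jog '{"xyz":[[0,-5,0],[0,-5,0],[0,0,0],[0,0,0],[0,0,0]],"turn":[0,0,0,0,0]}' | sed -n 1,3p
```

```text
time: 30.85
position: [0.5522, -0.2841, 0.1749]
ee_rot: [[0.223, 0.97, -0.092], [0.974, -0.22, 0.043], [0.021, -0.099, -0.995]]
time: 31.25
position: [0.5637, -0.289, 0.2772]
ee_rot: [[0.223, 0.971, -0.091], [0.975, -0.22, 0.043], [0.021, -0.098, -0.995]]
time: 31.75
position: [0.4646, -0.266, 0.2822]
ee_rot: [[0.222, 0.97, -0.095], [0.975, -0.219, 0.045], [0.023, -0.102, -0.995]]
```

```bash
python3 -m jog '{"xyz":[[0,0,-4],[0,0,4],[0,0,-4],[0,0,4],[0,0,-4],[0,0,4],[0,0,0],[0,0,0]],"turn":[0,0,0,0,0,0,0,0]}' | sed -n 1,3p;  python3 -m jog '{"xyz":[[0,4,0],[0,-4,0],[0,4,0],[0,-4,0],[0,0,0],[0,0,0]],"turn":[0,0,0,0,0,0]}' | sed -n 1,3p
```

```text
time: 32.55
position: [0.4604, -0.2606, 0.2794]
ee_rot: [[0.221, 0.967, -0.129], [0.975, -0.214, 0.064], [0.035, -0.14, -0.99]]
time: 33.15
position: [0.4644, -0.262, 0.2662]
ee_rot: [[0.221, 0.963, -0.154], [0.974, -0.211, 0.078], [0.043, -0.167, -0.985]]
```

```bash
cat > p.py <<'E'
from h import *
s=bot.read_state();R=s["ee_rot"];q=s["q"]
print(round(s["time"],2),(s["position"]*1000).round(1),"lean",R[:2,2].round(4),"pitch",round(q[1]+q[2]+q[4]-np.pi,4),"q",q.round(4),"qd",s["qd"].round(3),"tau",s["tau"].round(1))
E
z='{"xyz":[[0,0,0]],"turn":[0]}'
python3 p.py
python3 -m jog '{"xyz":[[0,0,0]],"turn":[0]}' >/dev/null; python3 p.py
python3 -m jog '{"xyz":[[0,-3,0]],"turn":[0]}' >/dev/null; python3 p.py
python3 -m jog '{"xyz":[[0,0,0]],"turn":[0]}' >/dev/null; python3 p.py
python3 -m jog '{"xyz":[[0,0,0]],"turn":[0]}' >/dev/null; python3 p.py
python3 -m jog '{"xyz":[[0,0,0]],"turn":[0]}' >/dev/null; python3 p.py
```

```text
33.15 [ 464.4 -262.   266.2] lean [-0.1542  0.0781] pitch 0.1736 q [-0.5118  0.2759  1.6737 -0.0075  1.3655 -0.2906] qd [-0.007 -0.015  0.01  -0.007  0.045 -0.006] tau [ -0.1 -52.  -32.    0.    1.   -0. ]
33.25 [ 465.6 -262.6  267.3] lean [-0.1523  0.0771] pitch 0.1714 q [-0.5116  0.2757  1.6711 -0.0075  1.3662 -0.2904] qd [ 0.002  0.002 -0.03   0.003 -0.004  0.003] tau [ -0.1 -52.4 -32.5   0.    1.   -0. ]
33.35 [ 439.5 -257.2  273.2] lean [-0.1489  0.0754] pitch 0.1674 q [-0.526   0.2279  1.7204 -0.0098  1.3606 -0.3049] qd [-0.163 -0.548  0.565 -0.037 -0.014 -0.155] tau [  2.5 -43.  -36.2   0.3   0.7   0.4]
33.45 [ 438.6 -257.2  275.3] lean [-0.1471  0.074 ] pitch 0.1651 q [-0.5265  0.2235  1.7211 -0.0102  1.3621 -0.3052] qd [ 0.018  0.046 -0.089  0.014 -0.039  0.013] tau [ -0.4 -49.9 -32.1  -0.1   1.1  -0.2]
33.55 [ 439.7 -257.7  277. ] lean [-0.1436  0.0722] pitch 0.1611 q [-0.5265  0.2216  1.7192 -0.0099  1.3619 -0.305 ] qd [-0.004 -0.033  0.001 -0.005  0.016 -0.003] tau [ -0.1 -49.8 -32.7  -0.    1.   -0. ]
33.65 [ 440.7 -258.   278.2] lean [-0.1412  0.0709] pitch 0.1584 q [-0.5262  0.2206  1.7174 -0.0098  1.3619 -0.3047] qd [ 0.002 -0.007 -0.017  0.002 -0.003  0.002] tau [ -0.1 -50.2 -33.2  -0.    1.   -0. ]
```

```bash

python3 -m jog '{"xyz":[[0,0,0],[0,0,0],[0,0,0]],"turn":[0,0,0]}' >/dev/null; python3 p.py
python3 -m jog '{"xyz":[[0,3,0]],"turn":[0]}' >/dev/null; python3 p.py
python3 -m jog '{"xyz":[[0,0,0]],"turn":[0]}' >/dev/null; python3 p.py
python3 -m jog '{"xyz":[[0,0,0]],"turn":[0]}' >/dev/null; python3 p.py
python3 -m jog '{"xyz":[[0,0,0],[0,0,0]],"turn":[0,0]}' >/dev/null; python3 p.py
```

```text
33.95 [ 442.4 -258.5  279.1] lean [-0.1388  0.0696] pitch 0.1556 q [-0.5255  0.221   1.7144 -0.0096  1.3618 -0.3045] qd [ 0.003  0.002 -0.005 -0.     0.    -0.001] tau [ -0.  -50.2 -33.6   0.    0.9  -0. ]
34.05 [ 470.  -264.6  275.2] lean [-0.1395  0.0697] pitch 0.1564 q [-0.5109  0.2681  1.6616 -0.0076  1.3683 -0.2899] qd [ 0.163  0.538 -0.607  0.033  0.028  0.157] tau [ -1.3 -58.8 -29.   -0.1   1.1  -0.4]
34.15 [ 472.2 -265.1  274.5] lean [-0.1386  0.0695] pitch 0.1556 q [-0.5099  0.2715  1.6584 -0.0071  1.3672 -0.2894] qd [-0.016 -0.055  0.063 -0.015  0.039 -0.013] tau [  0.3 -53.4 -34.6   0.1   0.8   0.1]
34.25 [ 472.1 -265.   274.1] lean [-0.1397  0.07  ] pitch 0.1567 q [-0.5098  0.2723  1.6585 -0.0073  1.3676 -0.2895] qd [ 0.005  0.024 -0.022  0.004 -0.015  0.006] tau [  0.1 -53.4 -34.1   0.    0.8   0. ]
34.45 [ 471.3 -264.7  273.9] lean [-0.1407  0.0704] pitch 0.1578 q [-0.51    0.2718  1.6598 -0.0074  1.3678 -0.2897] qd [-0.001 -0.004  0.006 -0.    -0.001 -0.002] tau [  0.1 -53.4 -33.7   0.    0.9  -0. ]
```

```bash

python3 -m jog '{"xyz":[[0,-5,0],[0,0,0],[0,0,0],[0,0,0]],"turn":[0,0,0,0]}' >/dev/null; python3 p.py
python3 -m jog '{"xyz":[[0,2.5,0],[0,2.5,0],[0,0,0],[0,0,0]],"turn":[0,0,0,0]}' >/dev/null; python3 p.py
```

```text
34.85 [ 420.6 -253.5  280.9] lean [-0.1425  0.0714] pitch 0.1597 q [-0.5373  0.1873  1.7533 -0.0119  1.3606 -0.3154] qd [-0.001 -0.003 -0.006  0.003 -0.009 -0.   ] tau [ -0.1 -47.8 -33.   -0.    1.   -0. ]
35.25 [ 471.9 -264.9  273.5] lean [-0.141   0.0704] pitch 0.1581 q [-0.5097  0.2733  1.6587 -0.0075  1.3677 -0.2892] qd [ 0.009  0.022 -0.019  0.003 -0.008  0.004] tau [  0.2 -53.3 -34.1   0.1   0.8   0. ]
```

```bash

python3 -m jog '{"xyz":[[0,3,0],[0,4,0],[0,4,0],[0,4,0],[0,4,0],[0,4,0],[0,4,0],[0,4,0]],"turn":[0,0,0,0,0,0,0,0]}' >/dev/null; python3 p.py
python3 -m jog '{"xyz":[[0,3,0],[0,3,0],[0,3,0]],"turn":[0,0,0]}' >/dev/null; python3 p.py
```

```text
36.05 [ 773.9 -332.2  227.8] lean [-0.1425  0.0701] pitch 0.1593 q [-0.4103  0.8138  0.879   0.0074  1.608  -0.1902] qd [ 0.088  0.809 -1.358  0.013  0.542  0.092] tau [  0.  -97.  -29.4   0.1   0.2  -0.2]
36.35 [ 863.  -352.   212.9] lean [-0.1439  0.0704] pitch 0.1606 q [-0.3926  1.0402  0.4744  0.0102  1.7875 -0.1708] qd [ 0.054  0.863 -1.606  0.007  0.739  0.062] tau [-0.000e+00 -1.089e+02 -2.950e+01  1.000e-01 -0.000e+00 -1.000e-01]
```

```bash

python3 -m jog '{"xyz":[[0,3,-0.5],[0,3,-0.5],[0,3,-0.5]],"turn":[0,0,0]}' >/dev/null; python3 p.py
python3 -m jog '{"xyz":[[0,4,-0.5],[0,4,-0.5]],"turn":[0,0]}' >/dev/null; python3 p.py
```

```text
36.65 [ 916.6 -360.   200.1] lean [-0.1267  0.0635] pitch 0.1416 q [-0.3799  1.2558  0.0581  0.013   1.9694 -0.1548] qd [ 0.046  0.088 -0.002  0.008 -0.184  0.05 ] tau [-1.000e-01 -1.078e+02 -7.440e+01  1.000e-01  2.300e+00 -1.000e-01]
36.85 [ 940.5 -356.7  181.8] lean [-0.0786  0.045 ] pitch 0.0896 q [-0.3687  1.2684  0.0645  0.0145  1.8983 -0.1428] qd [ 0.054  0.057  0.003  0.006 -0.336  0.058] tau [-6.000e-01 -1.094e+02 -3.820e+01  1.000e-01  1.100e+00 -1.000e-01]
```

Pushing out at the reach limit unwinds the lean (0.16 → 0.09). I continue a little.

```bash

python3 -m jog '{"xyz":[[0,3,-0.3],[0,3,-0.3]],"turn":[0,0]}' >/dev/null; python3 p.py
```

```text
37.05 [ 958.9 -354.3  173.5] lean [-0.0384  0.03  ] pitch 0.0465 q [-0.3603  1.2764  0.0625  0.0151  1.8492 -0.1343] qd [ 0.042  0.036 -0.021  0.003 -0.243  0.043] tau [-1.000e-01 -1.096e+02 -3.800e+01  2.000e-01  6.000e-01 -1.000e-01]
```

```bash

python3 -m jog '{"xyz":[[0,3,-0.3],[0,2,-0.3]],"turn":[0,0]}' >/dev/null; python3 p.py
```

```text
37.25 [ 974.3 -352.4  171.1] lean [-0.002   0.0167] pitch 0.0076 q [-0.3534  1.2794  0.0603  0.0154  1.8095 -0.1276] qd [ 0.023 -0.004 -0.01  -0.001 -0.15   0.026] tau [-4.000e-01 -1.107e+02 -3.870e+01  1.000e-01  2.000e-01 -0.000e+00]
```

```bash

python3 -m jog '{"xyz":[[0,-1,0],[0,-2,0],[0,-3,0],[0,-3,0],[0,-3,0],[0,-3,0],[0,-3,0],[0,-3,0],[0,-3,0],[0,-3,0],[0,-3,0],[0,-3,0],[0,-2,0],[0,-1.5,0],[0,-1,0],[0,-0.5,0],[0,0,0],[0,0,0]],"turn":[0,0,0,0,0,0,0,0,0,0,0,0,0,0,0,0,0,0]}' >/dev/null; python3 p.py;  python3 -c "
from h import *
to(566.5,-294,46,-13.5)"
```

```text
39.05 [ 592.5 -266.2  179.9] lean [0.0288 0.003 ] pitch -0.0249 q [-0.4324  0.4276  1.6445  0.0171  1.0447 -0.2184] qd [-0.    -0.001 -0.003 -0.001 -0.002 -0.   ] tau [ -0.1 -63.3 -31.3   0.1  -0.1  -0. ]
t 39.05 pos [ 592.5 -266.2  179.9] yaw -12.75 F [0.2 0.  0. ] grip 69.2
shift cm [-3.41 -2.29 13.3 ] tilt [ 0.0093  0.0275 -0.9996]
turn 0.0131
```

```bash

python3 -m jog '{"xyz":[[-0.6,-0.4,0.5],[-0.8,-0.6,1],[-0.8,-0.6,1],[-0.6,-0.4,1],[-0.3,-0.2,1],[0,0,0.8],[0,0,0.5],[0,0,0.2],[0,0,0]],"turn":[0.013,0,0,0,0,0,0,0,0]}' >/dev/null;  python3 -c "
from h import *
to(566.5,-294,46,-13.5); c=cap('wrist','w9');print(proj(c,[[.5665,-.294,.071]]))"
```

```text
t 39.95 pos [ 563.6 -293.7  111.1] yaw -13.59 F [-0.8  1.4 -0.2] grip 69.1
shift cm [-0.03  0.12  6.51] tilt [ 0.0104  0.0249 -0.9996]
turn -0.0016
[[322.54483372 233.33455994]]
```

View pics/w9.png

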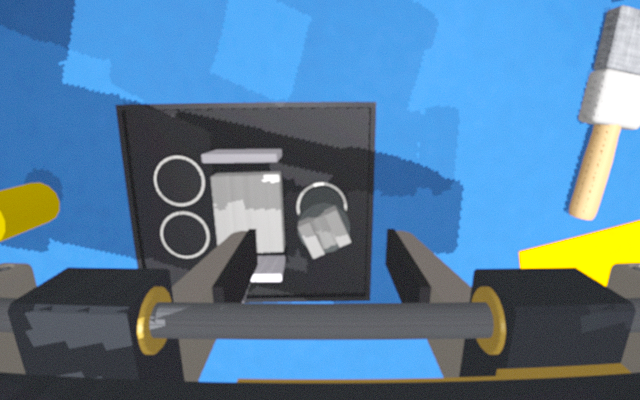

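The vee top is at about (325,232), predicted (322,233). I descend.

```bash
python3 -m jog '{"xyz":[[0,0.05,0.5],[0,0.05,1],[0,0,1],[0,0,1],[0,0,1],[0,0,0.6],[0,0,0.4],[0,0,0.3],[0,0,0.1],[0,0,0]],"turn":[0,0,0,0,0,0,0,0,0,0]}'>/dev/null; python3 -c "
from h import *
to(566.5,-294,46,-13.5)"
python3 -m jog '{"xyz":[[0,0,0],[0,0,0],[0,0,0],[0,0,0],[0,0,0],[0,0,0],[0,0,0],[0,0,0]],"turn":[0,0,0,0,0,0,0,0]}' -1 30 >/dev/null; python3 -c "
from h import *
to(566.5,-294,46,-13.5)"
```

```text
t 41.0 pos [ 567.3 -293.4   47.4] yaw -13.54 F [-1.2  1.   1.3] grip 69.2
shift cm [-0.08 -0.07  0.14] tilt [ 0.0102  0.026  -0.9996]
turn -0.0007
t 41.8 pos [ 567.6 -293.7   48.7] yaw -13.54 F [-0.4 -0.3 -0.1] grip 33.8
shift cm [-0.06 -0.11  0.27] tilt [ 0.0098  0.0273 -0.9996]
turn -0.0007
```

```bash
python3 -m jog '{"xyz":[[0,0,0],[0,0,-0.5],[0,0,-1],[0,0,-1.5],[0,0,-1.5],[0,0,-1.5],[0,0,-1.5],[0,0,-1],[0,0,-0.5],[0,0,0]],"turn":[0,0,0,0,0,0,0,0,0,0]}' - 50 >/dev/null; python3 -c "
from h import *
to(585,-58,47.7,-13.5)"
```

```text
t 42.8 pos [ 565.2 -294.2  148.8] yaw -13.55 F [-0.9  0.  -4.4] grip 33.2
shift cm [23.34 -3.91 10.21] tilt [ 0.0091  0.0299 -0.9995]
turn -0.0008
```

```bash
python3 -m jog '{"xyz":[[1,-0.2,0],[2,-0.3,0],[2.5,-0.4,0],[2.5,-0.4,0],[2.5,-0.4,0],[2.5,-0.4,0],[2.5,-0.4,0],[2.5,-0.4,0],[2,-0.3,0],[1.5,-0.2,0],[1,-0.2,0],[0.5,0,0],[0,0,0],[0,0,0]],"turn":[0,0,0,0,0,0,0,0,0,0,0,0,0,0]}'>/dev/null; python3 -c "
from h import *
to(585,-58,47.7,-13.5)"
```

```text
t 44.2 pos [578.1 -46.4 141.4] yaw -13.6 F [ 0.4  1.1 -3.3] grip 32.9
shift cm [-1.06  0.8   9.37] tilt [ 0.0101  0.015  -0.9998]
turn -0.0018
```

```bash
python3 -m jog '{"xyz":[[-0.3,0.2,0.5],[-0.4,0.3,1],[-0.2,0.2,1.2],[0,0,1.2],[0,0,1.2],[0,0,1.2],[0,0,0.9],[0,0,0.6],[0,0,0.4],[0,0,0.2],[0,0,0]],"turn":[0,0,0,0,0,0,0,0,0,0,0]}'>/dev/null; python3 -c "
from h import *
to(585,-58,47.7,-13.5)"
```

```text
t 45.3 pos [583.9 -59.6  48.2] yaw -13.77 F [-0.8  0.5 -3. ] grip 33.3
shift cm [0.18 0.07 0.05] tilt [ 0.0093  0.0128 -0.9999]
turn -0.0047
```

```bash
python3 -m jog '{"xyz":[[0,0,0.1],[0,0,0.1],[0,0,0]],"turn":[0,0,0]}'>/dev/null; python3 -c "
from h import *
to(585,-58,47.7,-13.5)"; python3 -m jog '{"xyz":[[0,0,0],[0,0,0],[0,0,0],[0,0,0],[0,0,0]],"turn":[0,0,0,0,0]}' 0.7; python3 -m jog '{"xyz":[[0,0,-1],[0,0,-2],[0,0,-2.5],[0,0,-2],[0,0,-1],[0,0,-0.5],[0,0,0]],"turn":[0,0,0,0,0,0,0]}' >/dev/null; python3 -c "
from h import *
to(514.5,-270,120,-13.5); cap('wrist','w10');"
```

```text
t 45.6 pos [584.6 -59.6  48.3] yaw -13.76 F [-0.4 -0.2 -2.8] grip 33.2
shift cm [0.16 0.   0.06] tilt [ 0.0095  0.0144 -0.9999]
turn -0.0045
time: 46.1
position: [0.5867, -0.0598, 0.0501]
ee_rot: [[0.238, 0.971, 0.021], [0.971, -0.238, 0.005], [0.01, 0.019, -1.0]]
force: [0.1, -0.4, 0.4]
grip_width: 0.776
t 46.8 pos [584.4 -60.3 145.5] yaw -13.77 F [1.1 0.6 0.3] grip 78.7
shift cm [-22.06  -1.85   2.29] tilt [ 0.0101  0.0187 -0.9998]
turn -0.0046
```

View pics/w10.png

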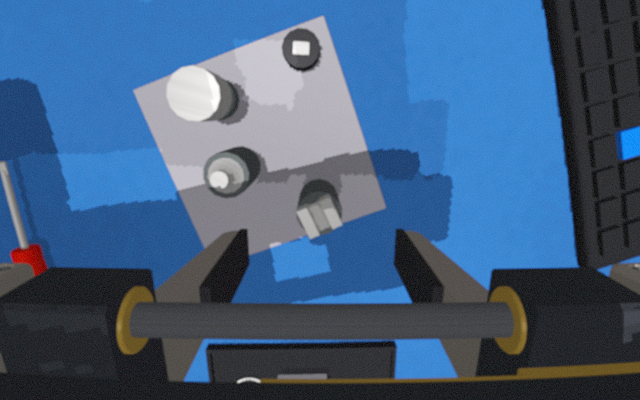

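All three anvils stand on the mat, flat (195,95), spot (222,175) and vee (320,215). Now I go above the block.

```bash
python3 -m jog '{"xyz":[[-1,0,0],[-2,-0.2,0],[-2.5,-0.2,0],[-2.5,-0.2,0],[-2.5,-0.2,0],[-2.5,-0.2,0],[-2.5,-0.2,0],[-2.2,-0.2,0],[-1.7,0,0],[-1.2,0,0],[-0.8,0,0],[-0.4,0,0],[0,0,0],[0,0,0]],"turn":[0,0,0,0,0,0,0,0,0,0,0,0,0,0]}'>/dev/null; python3 - <<'E'
from meas import *
to(513.3,-282,28,-13.5); c=cap('wrist','w11'); c2=cap('top','t11')
print(proj(c,[[.5133,-.282,.021]]))
for cc,n in((c,'w'),):
    hsv=cv2.cvtColor(cc["img"],cv2.COLOR_RGB2HSV).astype(int); p=proj(cc,[[.5133,-.282,.021]])[0].astype(int)
    for th in (110,130,150):
        m=big((hsv[...,2]>th)&(hsv[...,1]<60),tuple(p)); 
        if m is not None: print(th,m.sum(),rectw(cc,m,.021))
E
```

```text
t 48.25 pos [ 507.6 -279.3  130.5] yaw -13.68 F [ 0.1 -0.   0.1] grip 78.2
shift cm [-0.25  0.62 10.25] tilt [ 1.150e-02 -8.000e-04 -9.999e-01]
turn -0.0031
[[327.47350927 207.0913426 ]]
110 4833 ((512.926025390625, -282.52191162109375), (63.06639862060547, 51.06660842895508), 77.80012512207031)
130 4721 ((512.9900512695312, -282.7361755371094), (62.02621078491211, 50.927555084228516), 77.9561767578125)
150 4621 ((513.1747436523438, -282.89349365234375), (61.09349822998047, 50.40327453613281), 77.81605529785156)
```

View pics/w11.png

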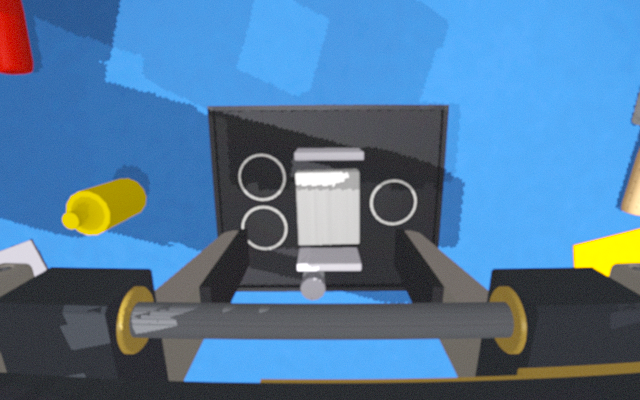

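```bash
python3 - <<'E'
from meas import *
for n in ("wrist","top"):
    c=cap(n); g=cv2.cvtColor(c["img"],cv2.COLOR_RGB2GRAY); 
    for p0,name in (((465,-247),'flat'),((455.1,-290.3),'spot'),((567.6,-293.7),'vee')):
        p=proj(c,[[p0[0]/1e3,p0[1]/1e3,.005]])[0]; r=np.linalg.norm(proj(c,[[p0[0]/1e3+.0195,p0[1]/1e3,.005]])[0]-p)
        yy,xx=np.mgrid[:400,:640]; d=np.hypot(xx-p[0],yy-p[1])
        m=(d<r*1.35)&(d>r*.6)&(g>100)
        P=plane(c,np.c_[xx[m],yy[m]],.005)[:,:2]*1000
        A=np.c_[2*P,np.ones(len(P))]; s=np.linalg.lstsq(A,(P**2).sum(1),rcond=None)[0]
        print(n,name,len(P),s[:2].round(1),np.sqrt(s[2]+s[0]**2+s[1]**2).round(1))
E
python3 -m jog '{"xyz":[[-0.1,0.3,0.5],[-0.1,0.2,1.2],[0,0,1.5],[0,0,1.5],[0,0,1.5],[0,0,1],[0,0,0.6],[0,0,0.3],[0,0,0]],"turn":[-0.02,0,0,0,0,0,0,0,0]}'>/dev/null; python3 -c "
from h import *
to(513.2,-282.6,25,-12.4)"
```

```text
wrist flat 598 [ 465. -249.] 19.2
wrist spot 618 [ 455.2 -289.4] 19.6
wrist vee 589 [ 567.6 -295.1] 18.9
top flat 6 [ 462.9 -253.2] 14.4
top spot 13 [ 453.5 -290.8] 20.7
top vee 8 [ 564.4 -295.6] 18.4
t 49.35 pos [ 513.7 -280.6   42.5] yaw -12.24 F [ 0.4 -0.4 -0. ] grip 78.1
shift cm [-0.23 -0.01  1.74] tilt [ 1.150e-02 -5.000e-04 -9.999e-01]
turn 0.0028
```

```bash
python3 -m jog '{"xyz":[[-0.1,0,0.4],[-0.1,0,0.5],[0,0,0.4],[0,0,0.2],[0,0,0.1],[0,0,0]],"turn":[0,0,0,0,0,0]}'>/dev/null; python3 -c "
from h import *
to(513.2,-282.6,25,-12.4)"
```

```text
t 49.95 pos [ 514.5 -283.2   26.7] yaw -12.24 F [-0.3 -0.5 -0.9] grip 78.2
shift cm [ 0.03 -0.14  0.17] tilt [ 0.0106  0.0024 -0.9999]
turn 0.0028
```

```bash
python3 -m jog '{"xyz":[[0,-0.1,0.15],[0,0,0.05],[0,0,0]],"turn":[0,0,0]}'>/dev/null; python3 -c "
from h import *
to(513.2,-282.6,25,-12.4)"; python3 -m jog '{"xyz":[[0,0,0],[0,0,0],[0,0,0],[0,0,0],[0,0,0],[0,0,0],[0,0,0]],"turn":[0,0,0,0,0,0,0]}' -1 30 >/dev/null; python3 -c "
from h import *
to(513.2,-282.6,25,-12.4)"
```

```text
t 50.25 pos [ 513.5 -283.    24.8] yaw -12.24 F [ 0.6 -0.7 -0.3] grip 78.3
shift cm [ 0.04 -0.04 -0.02] tilt [ 0.0105  0.0027 -0.9999]
turn 0.0028
t 50.95 pos [ 513.3 -282.9   24.9] yaw -12.24 F [-0.3 -0.1  0.2] grip 49.6
shift cm [ 0.03 -0.01 -0.01] tilt [ 0.0106  0.0022 -0.9999]
turn 0.0028
```

Block gripped at 49.6 mm. I lift it high and carry it to the stage.

```bash
python3 -m jog '{"xyz":[[0,0,0],[0,0,-0.5],[0,0,-1],[0,0,-2],[0,0,-2],[0,0,-2],[0,0,-2],[0,0,-2],[0,0,-1.5],[0,0,-1],[0,0,-0.5],[0,0,0]],"turn":[0,0,0,0,0,0,0,0,0,0,0,0]}' - 55 >/dev/null; python3 p.py; python3 -c "
from h import *
to(477,262,170,-12.4)"
```

```text
52.15 [ 510.  -282.9  178.3] lean [0.0005 0.0121] pitch 0.0056 q [-0.5154  0.3478  1.771   0.0126  1.0284 -0.3083] qd [-0.     0.     0.008  0.004 -0.002 -0.001] tau [ -0.  -59.2 -32.4   0.1   0.3   0. ]
t 52.15 pos [ 510.  -282.9  178.3] yaw -12.24 F [-0.3 -0.3 -4.8] grip 49.6
shift cm [ 52.54 -14.77   1.49] tilt [ 0.012  -0.0021 -0.9999]
turn 0.0028
```

```bash
python3 -m jog '{"xyz":[[1,-0.3,0],[2,-0.6,0],[2.8,-0.8,0],[2.8,-0.8,0],[2.8,-0.8,0],[2.8,-0.8,0],[2.8,-0.8,0],[2.8,-0.8,0],[2.8,-0.8,0],[2.8,-0.8,0],[2.8,-0.8,0],[2.8,-0.8,0],[2.8,-0.8,0],[2.8,-0.8,0],[2.8,-0.8,0],[2.8,-0.8,0],[2.8,-0.8,0],[2,-0.5,0],[1,-0.3,0],[0,0,0]],"turn":[0,0,0,0,0,0,0,0,0,0,0,0,0,0,0,0,0,0,0,0]}' >/dev/null; python3 p.py; python3 -c "
from h import *
to(477,262,170,-12.4); cap('wrist','w12')"
```

```text
54.15 [458.1 243.7 169.6] lean [-0.0292  0.0143] pitch 0.0199 q [0.4689 0.2716 1.9047 0.0311 0.9852 0.6659] qd [ 0.003  0.005  0.016 -0.01   0.001 -0.006] tau [  1.1 -51.1 -31.1   0.4   0.1   0.3]
t 54.15 pos [458.1 243.7 169.6] yaw -12.29 F [ 0.   0.4 -5.7] grip 49.4
shift cm [ 2.19  1.45 -0.07] tilt [ 0.0077 -0.0316 -0.9995]
turn 0.002
```

View pics/w12.png

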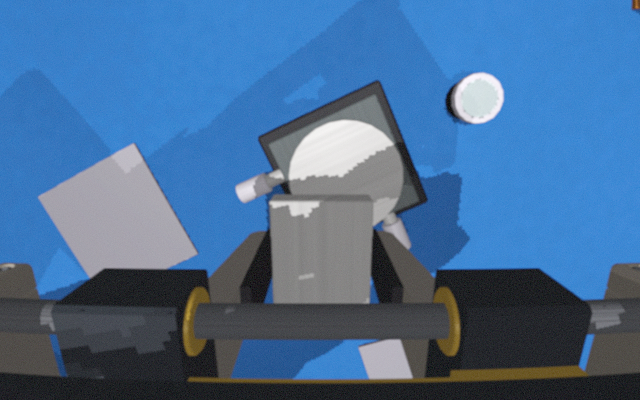

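```bash
python3 - <<'E'
from meas import *
from scipy.optimize import least_squares
c=cap("wrist"); im=c["img"]; crop(c,230,70,220,150,"w12c",3)
g=cv2.cvtColor(im,cv2.COLOR_RGB2GRAY).astype(float); hsv=cv2.cvtColor(im,cv2.COLOR_RGB2HSV)
ctr=np.array([345,180.]); pts=[]
for a in np.radians(np.arange(-175,0,4)):
    rr=np.arange(30,75,.5); u=ctr[0]+rr*np.cos(a); v=ctr[1]+rr*np.sin(a)
    pr=cv2.remap(g.astype(np.float32),u.astype(np.float32)[None],v.astype(np.float32)[None],cv2.INTER_LINEAR)[0]
    pr=cv2.GaussianBlur(pr[None],(7,1),0)[0]; k=np.argmin(np.gradient(pr)); pts.append((u[k],v[k]))
pts=np.array(pts); P=plane(c,pts,.060)[:,:2]*1000
f=lambda s:np.hypot(P[:,0]-s[0],P[:,1]-s[1])-45
s=least_squares(f,[477,262],loss="soft_l1",f_scale=1.); print(s.x.round(1),np.abs(s.fun).round(1)[:50], np.percentile(abs(f(s.x)),[50,80]))
f2=lambda s:np.hypot(P[:,0]-s[0],P[:,1]-s[1])-s[2]
print(least_squares(f2,[477,262,45],loss="soft_l1",f_scale=1.).x.round(1))
ct=cap("top","t12")
E
```

```text
[479.2 261.4] [0.  0.2 0.1 0.1 0.3 0.1 0.2 0.  0.2 0.  0.2 0.  0.1 0.1 0.3 0.2 0.  0.3
 0.2 0.1 0.  0.1 0.2 0.2 0.1 0.3 0.3 0.1 0.1 0.2 0.2 0.1 0.4 0.2 0.3 0.1
 0.3 0.5 0.3 0.2 0.5 0.  0.1 0.2] [0.17640314 0.27150093]
[479.2 261.3  45.1]
```

View pics/w12c.png

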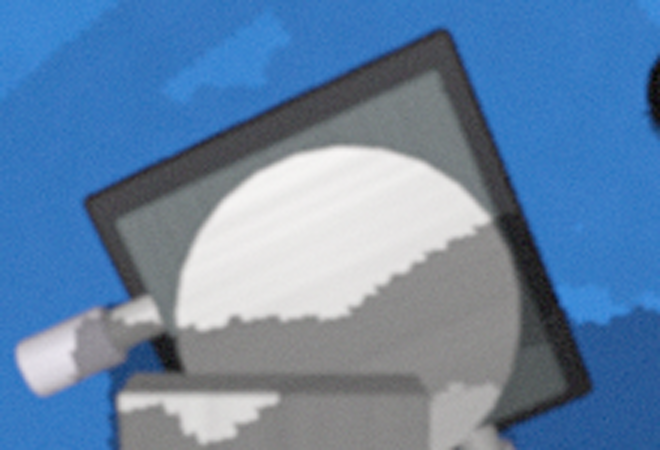

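The table fit is clean: centre (479.2, 261.4), radius 45.1. I move over it and descend.

```bash
python3 -m jog '{"xyz":[[0.5,0.3,0],[0.6,0.5,0.5],[0.6,0.5,1],[0.3,0.2,1],[0,0,1],[0,0,0.8],[0,0,0.4],[0,0,0.2],[0,0,0],[0,0,0]],"turn":[0,0,0,0,0,0,0,0,0,0]}' >/dev/null; python3 p.py; python3 -c "
from h import *
to(478.8,261.4,80,-12.4)"
```

```text
55.3 [477.6 256.9 114.7] lean [-0.0311  0.0123] pitch 0.0223 q [0.4749 0.3804 1.8945 0.0324 0.889  0.6745] qd [-0.001 -0.001  0.001 -0.    -0.001 -0.   ] tau [ -0.  -56.1 -27.6   0.2   0.1  -0. ]
t 55.3 pos [477.6 256.9 114.7] yaw -12.61 F [ 0.6  0.5 -5.1] grip 49.4
shift cm [0.44 0.13 3.47] tilt [ 0.0052 -0.033  -0.9994]
turn -0.0037
```

```bash
python3 -m jog '{"xyz":[[0.2,0.05,0.5],[0.15,0.05,0.6],[0.05,0.05,0.6],[0,0,0.5],[0,0,0.4],[0,0,0.3],[0,0,0.1],[0,0,0]],"turn":[0,0,0,0,0,0,0,0]}' >/dev/null; python3 p.py; python3 -c "
from h import *
to(478.8,261.4,80,-12.4)"
```

```text
56.1 [479.7 261.6  82.7] lean [-0.0298  0.0129] pitch 0.0207 q [0.4807 0.4319 1.9055 0.0344 0.8249 0.6771] qd [-0.     0.002  0.    -0.001 -0.002  0.001] tau [  0.  -58.  -25.8   0.2   0.1  -0. ]
t 56.1 pos [479.7 261.6  82.7] yaw -12.6 F [ 0.7  0.2 -3.9] grip 49.5
shift cm [-0.04 -0.07  0.27] tilt [ 0.0061 -0.0319 -0.9995]
turn -0.0035
```

```bash
python3 -m jog '{"xyz":[[0,-0.05,0.15],[0,0,0.1],[0,0,0.1],[0,0,0]],"turn":[0,0,0,0]}' >/dev/null; python3 p.py; python3 -c "
from h import *
to(478.8,261.4,80,-12.4)"
```

```text
56.5 [479.3 261.8  81. ] lean [-0.029   0.0133] pitch 0.0198 q [0.4814 0.4338 1.9074 0.0345 0.8202 0.6777] qd [-0.001 -0.009 -0.003  0.002  0.005  0.001] tau [  0.  -58.4 -25.8   0.2   0.2   0. ]
t 56.5 pos [479.3 261.8  81. ] yaw -12.61 F [ 0.9  0.6 -4. ] grip 49.2
shift cm [-0.05 -0.04  0.1 ] tilt [ 0.0067 -0.0312 -0.9995]
turn -0.0036
```

```bash
python3 -m jog '{"xyz":[[0,0,0.12],[0,0,0.12],[0,0,0]],"turn":[0,0,0]}' >/dev/null; python3 p.py; python3 -c "
from h import *
to(478.8,261.4,80,-12.4)"
```

```text
56.8 [479.7 262.1  80.9] lean [-0.0278  0.0139] pitch 0.0185 q [0.4815 0.4339 1.9075 0.0346 0.8186 0.6776] qd [-0.    -0.007 -0.005  0.     0.004  0.   ] tau [  0.  -58.7 -25.9   0.2   0.3   0. ]
t 56.8 pos [479.7 262.1  80.9] yaw -12.6 F [ 0.9  0.3 -5. ] grip 49.4
shift cm [-0.08 -0.07  0.09] tilt [ 0.0075 -0.0302 -0.9995]
turn -0.0034
```

It's in contact at 80.9. I release, back off and check.

```bash
python3 -m jog '{"xyz":[[0,0,0],[0,0,0],[0,0,0],[0,0,0],[0,0,0]],"turn":[0,0,0,0,0]}' 0.5 | sed -n 1,4p;python3 -m jog '{"xyz":[[0,0,-0.5],[0,0,-1],[0,0,-1.5],[0,0,-2],[0,0,-2],[0,0,-1],[0,0,-0.5],[0,0,0]],"turn":[0,0,0,0,0,0,0,0]}' >/dev/null; python3 p.py; python3 - <<'E'
from meas import *
c=cap("wrist","w13"); print(proj(c,[[.4792,.2614,.076],[.4792,.2614,.06]]))
E
```

```text
time: 57.3
position: [0.4811, 0.2628, 0.0815]
ee_rot: [[0.218, 0.976, -0.025], [0.976, -0.218, 0.015], [0.01, -0.028, -1.0]]
force: [-0.1, -0.3, -0.4]
58.1 [483.5 261.5 173. ] lean [-0.0241  0.0159] pitch 0.0143 q [0.4774 0.3095 1.8414 0.0299 1.0049 0.6812] qd [-0.001  0.001  0.006  0.001 -0.002  0.   ] tau [ -0.  -53.3 -30.    0.2   0.2   0. ]
[[317.62765838 210.67816516]
 [318.31615133 205.49187666]]
```

View pics/w13.png

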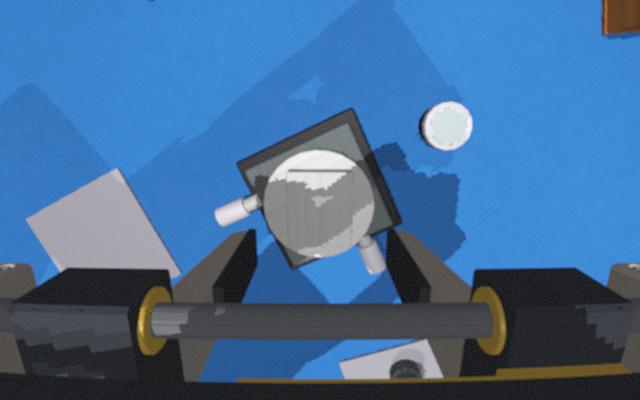

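```bash
python3 - <<'E'
from meas import *
c=cap("wrist"); crop(c,240,130,160,140,"w13c",4); print(proj(c,[[.4792,.2614,.076]]))
E
```

```text
[[317.94109403 210.59272961]]
```

View pics/w13c.png

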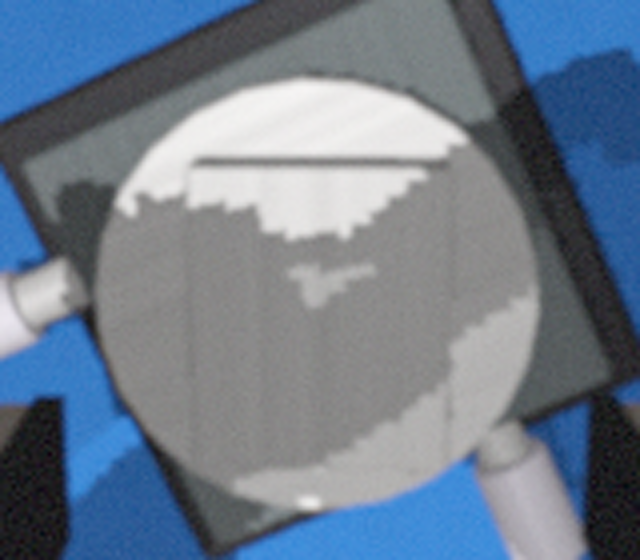

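```bash
python3 - <<'E'
from meas import *
c=cap("wrist"); 
P=plane(c,[[319.7,170.7],[287.2,210],[352.5,210],[317,254.5]],.076)[:,:2]*1000; print(P.round(1))
e=np.array([.2147,.9767]); print("centre from far edge",(P[0]-30*e).round(1),"mid sides",((P[1]+P[2])/2).round(1),np.linalg.norm(P[1]-P[2]).round(1), "near+30",(P[3]+30*e).round(1))
to(524.8,41.7,150,-13.5)
E
```

```text
[[486.9 290.9]
 [456.  266.8]
 [504.6 256.2]
 [470.2 226.6]]
centre from far edge [480.4 261.6] mid sides [480.3 261.5] 49.8 near+30 [476.7 255.9]
t 58.25 pos [482.7 261.1 171.5] yaw -12.6 F [ 0.6 -0.2  0.6] grip 69.0
shift cm [-20.51   8.95   1.72] tilt [ 0.0086 -0.0289 -0.9995]
turn 0.0157
```

The block lies flat at (480.4, 261.6), 1.2 mm from the table centre. Now I return the anvils, flat first.

```bash
python3 -m jog '{"xyz":[[-1,0.4,0],[-2,0.9,0],[-2.5,1.1,0],[-2.5,1.1,0],[-2.5,1.1,0],[-2.5,1.1,0],[-2.2,1,0],[-1.8,0.8,0],[-1.2,0.5,0],[-0.7,0.3,0],[-0.4,0.2,0],[0,0,0],[0,0,0]],"turn":[0.016,0,0,0,0,0,0,0,0,0,0,0,0]}' >/dev/null; python3 p.py; python3 - <<'E'
from meas import *
to(524.8,41.7,49,-13.5)
c=cap("wrist","w14"); print(proj(c,[[.5248,.0417,.068],[.5274,-.0167,.076],[.5846,-.0596,.070]]))
E
```

```text
59.55 [515.8  39.9 159.6] lean [-0.0398  0.0109] pitch 0.0391 q [0.0654 0.2923 1.9025 0.0162 0.9859 0.2989] qd [0.001 0.003 0.    0.002 0.    0.   ] tau [ -0.5 -50.  -28.4   0.1   0.2  -0. ]
t 59.55 pos [515.8  39.9 159.6] yaw -13.9 F [0.2 0.4 0.4] grip 68.8
shift cm [ 0.38  1.29 11.02] tilt [ 0.0011 -0.0413 -0.9991]
turn -0.007
[[335.94029936 205.30712191]
 [356.90102102 279.30117349]
 [437.88898079 308.49151043]]
```

View pics/w14.png

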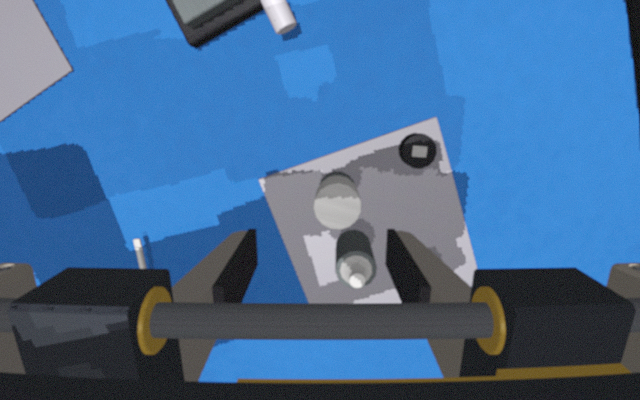

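The flat top is at (337,203), where expected. The lean is back to -0.041, so with the hand empty I reset it again at the reach limit, approaching the limit slowly.

```bash
python3 -m jog '{"xyz":[[0,1,-1],[0,2,-1],[0,3.5,-0.5],[0,3.5,-0.3],[0,3.5,-0.3],[0,3.5,-0.3],[0,3.5,-0.3],[0,3.5,-0.3],[0,3.5,-0.3],[0,3.5,-0.3],[0,3.5,-0.3],[0,3.5,-0.3],[0,2,0],[0,1,0]],"turn":[0,0,0,0,0,0,0,0,0,0,0,0,0,0]}' >/dev/null; python3 p.py
```

```text
61.0 [938.1 -53.5 207.3] lean [-0.0298  0.0107] pitch 0.0304 q [-0.0618  0.9397  0.6741  0.0088  1.5583  0.1689] qd [-0.014  0.255 -0.494  0.001  0.235 -0.017] tau [-2.000e-01 -1.008e+02 -3.730e+01  1.000e-01 -1.000e-01  0.000e+00]
```

```bash
python3 -m jog '{"xyz":[[0,1.5,0],[0,1.5,0],[0,1.5,0],[0,1,0],[0,0.7,0]],"turn":[0,0,0,0,0]}' >/dev/null; python3 p.py
```

```text
61.5 [1002.7  -65.6  207.5] lean [-0.0272  0.0105] pitch 0.0279 q [-0.0697  1.1438  0.268   0.0088  1.7577  0.1595] qd [-0.005  0.319 -0.649 -0.     0.327 -0.009] tau [-0.000e+00 -1.093e+02 -3.620e+01  1.000e-01 -3.000e-01  0.000e+00]
```

```bash
python3 -m jog '{"xyz":[[0,0.5,0],[0,0.5,0],[0,0.5,0],[0,0.8,0]],"turn":[0,0,0,0]}' >/dev/null; python3 p.py
```

```text
61.9 [1020.5  -68.1  204.4] lean [-0.0241  0.0104] pitch 0.0248 q [-0.071   1.2483  0.0582  0.009   1.8599  0.1565] qd [-0.007  0.036 -0.001  0.001 -0.058 -0.013] tau [-2.000e-01 -1.091e+02 -5.440e+01  1.000e-01  7.000e-01  0.000e+00]
```

```bash
python3 -m jog '{"xyz":[[0,3,0],[0,3,0],[0,2,0]],"turn":[0,0,0]}' >/dev/null; python3 p.py
```

```text
62.2 [1043.6  -81.4  189.9] lean [0.0361 0.0058] pitch -0.0356 q [-0.0821  1.2617  0.0598  0.0089  1.7846  0.1439] qd [-0.029  0.027 -0.005  0.    -0.179 -0.032] tau [ 7.000e-01 -1.105e+02 -3.890e+01  1.000e-01  0.000e+00  0.000e+00]
```

```bash
python3 -m jog '{"xyz":[[0,-1,0],[0,-2,0],[0,-3.5,0],[0,-3.5,0],[0,-3.5,0],[0,-3.5,0],[0,-3.5,0],[0,-3.5,0],[0,-3.5,0],[0,-3.5,0],[0,-3.5,0],[0,-3.5,0],[0,-3.5,0],[0,-3.5,0],[0,-2.5,0],[0,-1.5,0],[0,-1,0],[0,-0.5,0],[0,0,0],[0,0,0]],"turn":[0,0,0,0,0,0,0,0,0,0,0,0,0,0,0,0,0,0,0,0]}' >/dev/null; python3 p.py;python3 -c "
from h import *
to(524.8,41.7,49,-13.6)"
```

```text
64.2 [542.6  28.1 171.3] lean [0.0807 0.004 ] pitch -0.0809 q [0.049  0.2561 1.9242 0.     0.8804 0.2789] qd [-0.002 -0.001 -0.005  0.    -0.004 -0.   ] tau [  0.1 -48.9 -29.    0.1  -0.4   0. ]
t 64.2 pos [542.6  28.1 171.3] yaw -13.22 F [ 0.2 -0.4 -0.4] grip 68.8
shift cm [ 0.64 -2.99 12.06] tilt [ 0.0223  0.0776 -0.9967]
turn 0.0066
```

```bash
python3 -m jog '{"xyz":[[0,-4,0],[0,4,0],[0,-4,0],[0,2.5,0],[0,0,0],[0,0,0],[0,0,0]],"turn":[0,0,0,0,0,0,0]}' >/dev/null; python3 p.py;python3 -c "
from h import *
to(524.8,41.7,49,-13.6)"
```

```text
64.9 [523.7  28.9 160.7] lean [0.0541 0.0028] pitch -0.0542 q [ 0.0523  0.2552  1.9528 -0.      0.8793  0.2836] qd [-0.002  0.007  0.004  0.     0.009 -0.   ] tau [ -0.  -47.1 -28.    0.1  -0.3  -0. ]
t 64.9 pos [523.7  28.9 160.7] yaw -13.27 F [0.4 0.2 0.6] grip 68.6
shift cm [ 1.1  -0.77 11.16] tilt [ 0.0152  0.052  -0.9985]
turn 0.0057
```

```bash
python3 -m jog '{"xyz":[[0.3,4,0],[0.3,-4,0],[0.3,4,0],[0.2,-4,0],[0,0,0],[0,0,0],[0,0,0]],"turn":[0,0,0,0,0,0,0]}' >/dev/null; python3 p.py;python3 -c "
from h import *
to(524.8,41.7,49,-13.6)"
```

```text
65.6 [529.6  37.8 155.2] lean [0.0342 0.0023] pitch -0.0342 q [ 0.0685  0.2816  1.9299 -0.      0.8959  0.3002] qd [-0.    -0.001 -0.023  0.    -0.014 -0.002] tau [  0.1 -49.2 -28.3   0.1  -0.2   0. ]
t 65.6 pos [529.6  37.8 155.2] yaw -13.29 F [ 0.3 -0.3  0.4] grip 69.1
shift cm [ 0.16 -0.9  10.6 ] tilt [ 0.0101  0.0327 -0.9994]
turn 0.0055
```

Lean is now +0.034, which gives enough margin for the remaining legs. I descend onto the flat anvil.

```bash
python3 -m jog '{"xyz":[[0.1,-0.2,0.5],[0.1,-0.3,1],[0,-0.2,1.5],[0,-0.1,1.5],[0,0,1.5],[0,0,1.2],[0,0,1],[0,0,0.6],[0,0,0.4],[0,0,0.2],[0,0,0]],"turn":[0.005,0,0,0,0,0,0,0,0,0,0]}' >/dev/null; python3 p.py;python3 -c "
from h import *
to(524.8,41.7,48.9,-13.6)"
```

```text
66.7 [527.4  42.4  55.8] lean [0.0392 0.0027] pitch -0.0393 q [ 7.7600e-02  4.3020e-01  1.9993e+00 -5.0000e-04  6.7290e-01  3.1600e-01] qd [-0.    -0.001 -0.005  0.002  0.001  0.001] tau [  0.  -52.8 -21.9   0.   -0.3   0. ]
t 66.7 pos [527.4  42.4  55.8] yaw -13.65 F [-0.4 -0.5 -1.2] grip 69.1
shift cm [-0.14 -0.26  0.68] tilt [ 0.0119  0.0374 -0.9992]
turn -0.0008
```

```bash
python3 -m jog '{"xyz":[[-0.05,-0.1,0.3],[-0.05,-0.1,0.3],[0,-0.05,0.15],[0,0,0]],"turn":[0,0,0,0]}' >/dev/null; python3 -c "
from h import *
to(524.8,41.7,48.9,-13.6)"; python3 -m jog '{"xyz":[[0,0,0],[0,0,0],[0,0,0],[0,0,0],[0,0,0],[0,0,0],[0,0,0]],"turn":[0,0,0,0,0,0,0]}' -1 30 >/dev/null; python3 -c "
from h import *
to(524.8,41.7,48.9,-13.6)";python3 -m jog '{"xyz":[[0,0,0],[0,0,-0.5],[0,0,-1],[0,0,-1.5],[0,0,-1.5],[0,0,-1.5],[0,0,-1.5],[0,0,-1],[0,0,-0.5],[0,0,0]],"turn":[0,0,0,0,0,0,0,0,0,0]}' - 50 >/dev/null; python3 -c "
from h import *
to(465,-247,145,-13.5)"
```

```text
t 67.1 pos [525.7  42.   48.7] yaw -13.65 F [-0.1  0.5 -0.8] grip 68.9
shift cm [-0.05 -0.08 -0.02] tilt [ 0.0126  0.0395 -0.9991]
turn -0.0009
t 67.8 pos [525.3  42.1  49.1] yaw -13.66 F [-0.1  0.5  0.6] grip 36.0
shift cm [-0.06 -0.04  0.02] tilt [ 0.0126  0.0389 -0.9992]
turn -0.0011
t 68.8 pos [520.   41.5 144.7] yaw -13.65 F [ 0.5  0.2 -4.7] grip 35.3
shift cm [-29.33   1.46  -0.32] tilt [ 0.0116  0.0374 -0.9992]
turn -0.0027
```

```bash
python3 -m jog '{"xyz":[[-1,0,0],[-2,0.1,0],[-2.7,0.2,0],[-2.7,0.2,0],[-2.7,0.2,0],[-2.7,0.2,0],[-2.7,0.2,0],[-2.7,0.2,0],[-2.7,0.2,0],[-2.2,0.1,0],[-1.7,0.1,0],[-1.2,0,0],[-0.7,0,0],[-0.3,0,0],[0,0,0],[0,0,0]],"turn":[0,0,0,0,0,0,0,0,0,0,0,0,0,0,0,0]}' >/dev/null; python3 -c "
from h import *
to(465.1,-246.6,50,-13.5)"
```

```text
t 70.4 pos [ 458.7 -249.1  131.8] yaw -13.53 F [ 0.3  0.7 -4.1] grip 35.3
shift cm [0.29 0.4  8.19] tilt [ 0.0115  0.0202 -0.9997]
turn -0.0005
```

```bash
python3 -m jog '{"xyz":[[0.1,0.1,0.5],[0.1,0.2,1],[0.1,0.1,1.2],[0,0,1.2],[0,0,1],[0,0,0.8],[0,0,0.5],[0,0,0.3],[0,0,0.1],[0,0,0]],"turn":[0,0,0,0,0,0,0,0,0,0]}' >/dev/null; python3 -c "
from h import *
to(465.1,-246.6,50,-13.5)"
```

```text
t 71.4 pos [ 465.4 -244.2   58.8] yaw -13.37 F [ 0.4 -0.3 -2.7] grip 35.6
shift cm [-0.26  0.02  0.88] tilt [ 0.0123  0.0182 -0.9998]
turn 0.0022
```

```bash
python3 -m jog '{"xyz":[[-0.15,0,0.2],[-0.1,0,0.3],[0,0,0.15],[0,0,0.05],[0,0,0]],"turn":[0,0,0,0,0]}' >/dev/null; python3 -c "
from h import *
to(465.1,-246.6,50,-13.5)"
```

```text
t 71.9 pos [ 465.7 -247.4   52.4] yaw -13.39 F [ 0.2  0.1 -3.3] grip 35.6
shift cm [ 0.06 -0.08  0.24] tilt [ 0.0116  0.0206 -0.9997]
turn 0.0019
```

```bash
python3 -m jog '{"xyz":[[0.06,-0.08,0.1],[0,0,0.1],[0,0,0.1],[0,0,0]],"turn":[0,0,0,0]}' >/dev/null; python3 -c "
from h import *
to(465.1,-246.6,50,-13.5)"
```

```text
t 72.3 pos [ 465.3 -246.7   50.2] yaw -13.38 F [ 0.1 -0.5 -3.4] grip 34.8
shift cm [ 0.01 -0.02  0.02] tilt [ 0.0114  0.0212 -0.9997]
turn 0.0021
```

```bash
python3 -m jog '{"xyz":[[0,0,0.1],[0,0,0]],"turn":[0,0]}' >/dev/null; python3 -c "
from h import *
to(465.1,-246.6,50,-13.5)"; python3 -m jog '{"xyz":[[0,0,0],[0,0,0],[0,0,0],[0,0,0],[0,0,0]],"turn":[0,0,0,0,0]}' 0.5 | sed -n 1,3p;python3 -m jog '{"xyz":[[0,0,-0.5],[0,0,-1.5],[0,0,-2],[0,0,-2],[0,0,-2],[0,0,-1],[0,0,-0.5],[0,0,0]],"turn":[0,0,0,0,0,0,0,0]}' >/dev/null; python3 -c "
from h import *
to(527.4,-16.7,145,-13.5); cap('wrist','w15')"
```

```text
t 72.5 pos [ 465.5 -246.8   50.2] yaw -13.37 F [-0.1 -0.  -4.2] grip 35.6
shift cm [ 0.01 -0.04  0.02] tilt [ 0.0112  0.0216 -0.9997]
turn 0.0023
time: 73.0
position: [0.4667, -0.2474, 0.0507]
ee_rot: [[0.231, 0.973, 0.026], [0.973, -0.231, 0.005], [0.011, 0.024, -1.0]]
t 73.8 pos [ 463.7 -247.6  150. ] yaw -13.37 F [-0.2 -0.2  0.3] grip 69.1
shift cm [23.93  0.85  0.78] tilt [ 0.0107  0.0232 -0.9997]
turn 0.0023
```

View pics/w15.png

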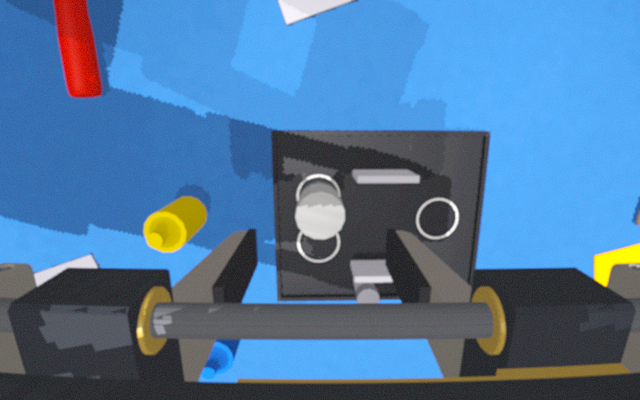

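Flat is standing on its ring at (320,205). Spot next.

```bash
python3 -m jog '{"xyz":[[1,0,0],[2,0.1,0],[2.5,0.1,0],[2.5,0.1,0],[2.5,0.1,0],[2.5,0.1,0],[2.5,0.1,0],[2.3,0.1,0],[1.8,0.1,0],[1.3,0,0],[0.9,0,0],[0.5,0,0],[0,0,0],[0,0,0]],"turn":[0,0,0,0,0,0,0,0,0,0,0,0,0,0]}' >/dev/null; python3 - <<'E'
from meas import *
to(527.4,-16.7,47,-13.6)
c=cap("wrist","w16"); print(proj(c,[[.5274,-.0167,.076],[.5846,-.0596,.070]]))
E
```

```text
t 75.25 pos [518.7 -17.1 141.7] yaw -13.46 F [-0.9 -0.4 -0.3] grip 69.0
shift cm [0.14 0.8  9.47] tilt [ 0.0115  0.0045 -0.9999]
turn 0.0025
[[331.5485205  218.07080654]
 [422.60342664 253.54455195]]
```

View pics/w16.png

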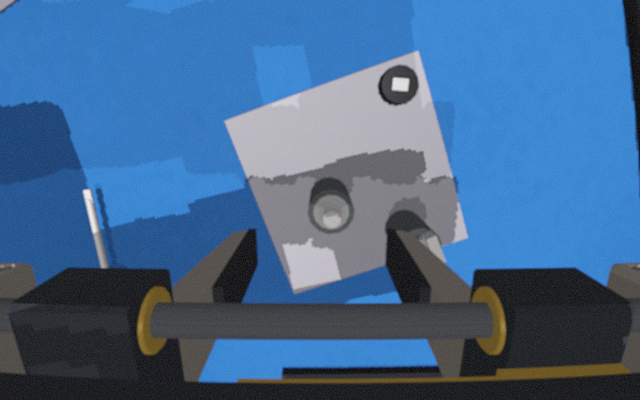

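```bash
python3 -m jog '{"xyz":[[0.05,0.2,0.5],[0.05,0.3,1],[0.05,0.2,1.5],[0,0,1.5],[0,0,1.2],[0,0,1],[0,0,0.7],[0,0,0.4],[0,0,0.2],[0,0,0]],"turn":[0,0,0,0,0,0,0,0,0,0]}' 0.15 >/dev/null; python3 -c "
from h import *
to(527.4,-16.7,47.2,-13.6)"
```

```text
t 76.3 pos [527.5 -19.4  55.4] yaw -13.7 F [-0.3 -0.4  0. ] grip 53.0
shift cm [ 0.25 -0.08  0.82] tilt [ 0.0113  0.0051 -0.9999]
turn -0.0017
```

```bash
python3 -m jog '{"xyz":[[0.12,-0.05,0.3],[0.1,0,0.3],[0,0,0.2],[0,0,0.05],[0,0,0]],"turn":[0,0,0,0,0]}' >/dev/null; python3 -c "
from h import *
to(527.4,-16.7,47.2,-13.6)"; python3 -m jog '{"xyz":[[0,0,0],[0,0,0],[0,0,0],[0,0,0],[0,0,0],[0,0,0]],"turn":[0,0,0,0,0,0]}' -1 30 >/dev/null; python3 -c "
from h import *
to(527.4,-16.7,47.2,-13.6)";python3 -m jog '{"xyz":[[0,0,0],[0,0,-0.5],[0,0,-1],[0,0,-1.5],[0,0,-1.5],[0,0,-1.5],[0,0,-1.5],[0,0,-1],[0,0,-0.5],[0,0,0]],"turn":[0,0,0,0,0,0,0,0,0,0]}' - 50 >/dev/null; python3 -c "
from h import *
to(455.1,-290.3,145,-13.5)"
```

```text
t 76.8 pos [528.7 -16.7  47.5] yaw -13.68 F [-0.2  0.3  0.9] grip 53.1
shift cm [-0.03 -0.13  0.03] tilt [ 0.0118  0.0077 -0.9999]
turn -0.0015
t 77.4 pos [528.  -16.6  47.6] yaw -13.69 F [-0.6  0.1  0.2] grip 33.1
shift cm [-0.02 -0.06  0.04] tilt [ 0.0118  0.0065 -0.9999]
turn -0.0015
t 78.4 pos [526.3 -17.8 143.7] yaw -13.68 F [-0.7  0.2 -5.2] grip 32.9
shift cm [-28.16  -0.47  -0.45] tilt [ 0.0112  0.0059 -0.9999]
turn -0.0032
```

```bash
python3 -m jog '{"xyz":[[-1,0,0],[-2,0,0],[-2.7,0,0],[-2.7,0,0],[-2.7,0,0],[-2.7,0,0],[-2.7,0,0],[-2.7,0,0],[-2.5,0,0],[-2,0,0],[-1.6,0,0],[-1.1,0,0],[-0.7,0,0],[-0.3,0,0],[0,0,0],[0,0,0]],"turn":[0,0,0,0,0,0,0,0,0,0,0,0,0,0,0,0]}' >/dev/null; python3 -c "
from h import *
to(455.1,-290.3,48.6,-13.5)"
```

```text
t 80.0 pos [ 449.2 -297.8  130. ] yaw -13.58 F [-1.2 -0.1 -4.2] grip 33.1
shift cm [0.76 0.49 8.15] tilt [ 0.0128 -0.0112 -0.9999]
turn -0.0013
```

```bash
python3 -m jog '{"xyz":[[0.2,0.1,0.5],[0.2,0.2,1],[0.2,0.1,1.2],[0,0,1.2],[0,0,1],[0,0,0.8],[0,0,0.5],[0,0,0.3],[0,0,0.1],[0,0,0]],"turn":[0,0,0,0,0,0,0,0,0,0]}' >/dev/null; python3 -c "
from h import *
to(455.1,-290.3,48.6,-13.5)"
```

```text
t 81.0 pos [ 454.5 -289.1   57.1] yaw -13.43 F [-0.4  0.  -3.7] grip 33.0
shift cm [-0.11  0.09  0.85] tilt [ 0.0138 -0.013  -0.9998]
turn 0.0013
```

```bash
python3 -m jog '{"xyz":[[-0.05,0.05,0.2],[-0.05,0.05,0.3],[0,0,0.15],[0,0,0.05],[0,0,0]],"turn":[0,0,0,0,0]}' >/dev/null; python3 -c "
from h import *
to(455.1,-290.3,48.6,-13.5)"
```

```text
t 81.5 pos [ 456.1 -291.    50.7] yaw -13.44 F [ 0.2  0.8 -4.4] grip 32.7
shift cm [ 0.05 -0.11  0.21] tilt [ 0.0129 -0.0106 -0.9999]
turn 0.001
```

```bash
python3 -m jog '{"xyz":[[0.05,-0.1,0.1],[0,0,0.1],[0,0,0.05],[0,0,0]],"turn":[0,0,0,0]}' >/dev/null; python3 -c "
from h import *
to(455.1,-290.3,48.6,-13.5)"
```

```text
t 81.9 pos [ 455.3 -290.3   48.9] yaw -13.44 F [-0.2  0.2 -4.2] grip 33.2
shift cm [-0.01 -0.01  0.03] tilt [ 0.0128 -0.0103 -0.9999]
turn 0.0011
```

```bash
python3 -m jog '{"xyz":[[0,0,0.1],[0,0,0]],"turn":[0,0]}' >/dev/null; python3 -c "
from h import *
to(455.1,-290.3,48.6,-13.5)"; python3 -m jog '{"xyz":[[0,0,0],[0,0,0],[0,0,0],[0,0,0],[0,0,0]],"turn":[0,0,0,0,0]}' 0.4 | sed -n 1,3p;python3 -m jog '{"xyz":[[0,0,-0.5],[0,0,-1.5],[0,0,-2],[0,0,-2],[0,0,-2],[0,0,-1],[0,0,-0.5],[0,0,0]],"turn":[0,0,0,0,0,0,0,0]}' >/dev/null; python3 -c "
from h import *
to(584.6,-59.6,145,-13.6); cap('wrist','w17')"
```

```text
t 82.1 pos [ 455.4 -290.4   48.9] yaw -13.43 F [-0.2 -0.2 -3.6] grip 33.1
shift cm [ 0.   -0.03  0.03] tilt [ 0.0126 -0.01   -0.9999]
turn 0.0012
time: 82.6
position: [0.4566, -0.2911, 0.0494]
ee_rot: [[0.232, 0.973, -0.004], [0.973, -0.232, 0.013], [0.012, -0.007, -1.0]]
t 83.4 pos [ 456.7 -292.2  148.8] yaw -13.43 F [-0.  -0.9 -0.1] grip 64.5
shift cm [25.59  7.04  0.63] tilt [ 0.012  -0.0082 -0.9999]
turn 0.0029
```

View pics/w17.png

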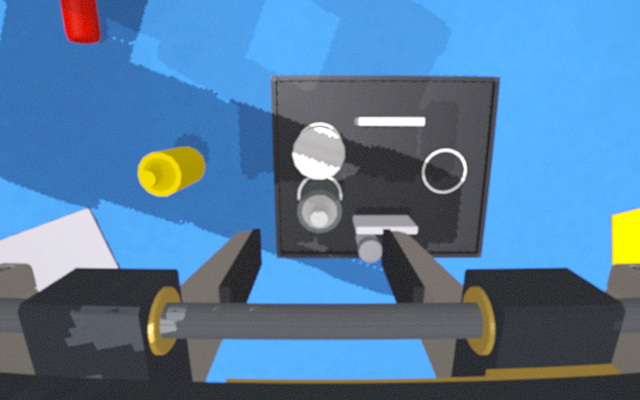

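Flat and spot stand on their rings, and the ring at (444,170) waits for the vee anvil. I fetch it now.

```bash
python3 -m jog '{"xyz":[[1,0.3,0],[2,0.6,0],[2.6,0.8,0],[2.6,0.8,0],[2.6,0.8,0],[2.6,0.8,0],[2.6,0.8,0],[2.5,0.7,0],[2,0.6,0],[1.5,0.4,0],[1,0.3,0],[0.5,0.1,0],[0,0,0],[0,0,0]],"turn":[0,0,0,0,0,0,0,0,0,0,0,0,0,0]}' >/dev/null; python3 - <<'E'
from meas import *
to(584.6,-59.6,48.3,-13.6)
c=cap("wrist","w18"); print(proj(c,[[.5846,-.0596,.070]]))
E
```

```text
t 84.85 pos [579.5 -63.7 139. ] yaw -13.53 F [-0.7 -0.  -0.2] grip 64.4
shift cm [0.39 0.65 9.06] tilt [ 0.0141 -0.0268 -0.9995]
turn 0.0012
[[328.23745038 213.18385408]]
```

View pics/w18.png

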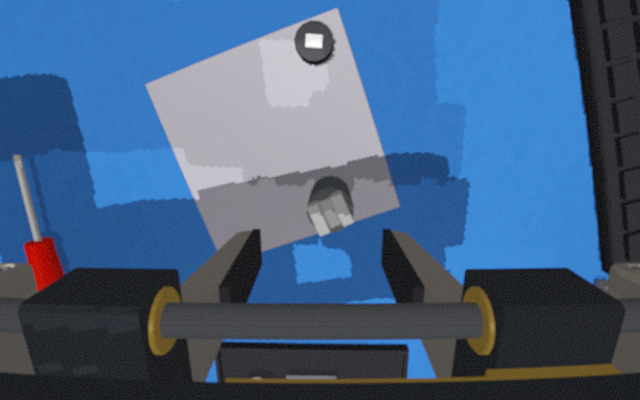

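```bash
python3 -m jog '{"xyz":[[0.1,0.2,0.5],[0.1,0.2,1],[0.1,0.1,1.5],[0,0,1.4],[0,0,1.2],[0,0,1],[0,0,0.6],[0,0,0.4],[0,0,0.2],[0,0,0]],"turn":[0,0,0,0,0,0,0,0,0,0]}' >/dev/null; python3 -c "
from h import *
to(584.6,-59.6,48.3,-13.6)"
```

```text
t 85.9 pos [581.7 -62.1  52.5] yaw -13.7 F [1.4 0.1 0.1] grip 64.2
shift cm [0.31 0.23 0.41] tilt [ 0.0135 -0.0295 -0.9995]
turn -0.0018
```

```bash
python3 -m jog '{"xyz":[[0.15,0.1,0.15],[0.1,0.1,0.15],[0,0,0.1],[0,0,0]],"turn":[0,0,0,0]}' >/dev/null; python3 -c "
from h import *
to(584.6,-59.6,48.3,-13.6)"; python3 -m jog '{"xyz":[[0,0,0],[0,0,0],[0,0,0],[0,0,0],[0,0,0],[0,0,0],[0,0,0]],"turn":[0,0,0,0,0,0,0]}' -1 30 >/dev/null; python3 -c "
from h import *
to(584.6,-59.6,48.3,-13.6)"
```

```text
t 86.3 pos [585.6 -60.   49.6] yaw -13.69 F [ 0.5  0.2 -0.8] grip 64.6
shift cm [ 0.01 -0.1   0.13] tilt [ 0.0139 -0.0268 -0.9995]
turn -0.0016
t 87.0 pos [585.6 -60.   50. ] yaw -13.7 F [ 0.1  0.2 -0.5] grip 33.4
shift cm [ 0.01 -0.1   0.17] tilt [ 0.0139 -0.0264 -0.9996]
turn -0.0017
```

```bash
python3 -m jog '{"xyz":[[0,0,0],[0,0,-0.5],[0,0,-1],[0,0,-1.5],[0,0,-1.5],[0,0,-1.5],[0,0,-1.5],[0,0,-1],[0,0,-0.5],[0,0,0]],"turn":[0,0,0,0,0,0,0,0,0,0]}' - 50 >/dev/null; python3 -c "
from h import *
to(567.6,-293.7,145,-13.5)"
```

```text
t 88.0 pos [587.4 -62.  149.2] yaw -13.7 F [-0.6 -0.1 -3.3] grip 33.2
shift cm [-2.298e+01  3.570e+00  1.000e-02] tilt [ 0.0138 -0.0256 -0.9996]
turn -0.0035
```

Time isn't tight, so I make this leg slower to limit the lean drift.

```bash
python3 -m jog '{"xyz":[[-0.7,0.1,0],[-1.3,0.2,0],[-1.6,0.3,0],[-1.6,0.3,0],[-1.6,0.3,0],[-1.6,0.3,0],[-1.6,0.3,0],[-1.6,0.3,0],[-1.6,0.3,0],[-1.6,0.3,0],[-1.6,0.3,0],[-1.6,0.3,0],[-1.4,0.2,0],[-1.1,0.2,0],[-0.7,0.1,0],[-0.5,0,0],[-0.2,0,0],[0,0,0]],"turn":[0,0,0,0,0,0,0,0,0,0,0,0,0,0,0,0,0,0]}' >/dev/null; python3 -c "
from h import *
to(567.6,-293.7,51,-13.5)"
```

```text
t 89.8 pos [ 568.5 -305.3  141.7] yaw -13.8 F [-0.8 -0.2 -4.2] grip 33.3
shift cm [ 0.99 -0.09  9.09] tilt [ 0.0134 -0.0303 -0.9994]
turn -0.0053
```

```bash
python3 -m jog '{"xyz":[[0.3,0,0.4],[0.3,0,0.8],[0.2,0,1],[0,0,1],[0,0,1],[0,0,1],[0,0,0.8],[0,0,0.6],[0,0,0.4],[0,0,0.2],[0,0,0]],"turn":[0,0,0,0,0,0,0,0,0,0,0]}' >/dev/null; python3 -c "
from h import *
to(567.6,-293.7,51,-13.5)"
```

```text
t 90.9 pos [ 568.1 -292.9   62. ] yaw -13.69 F [-0.7 -0.5 -2.9] grip 32.6
shift cm [-0.11  0.01  1.09] tilt [ 0.0145 -0.0327 -0.9994]
turn -0.0032
```

```bash
python3 -m jog '{"xyz":[[-0.05,0,0.3],[-0.05,0,0.3],[0,0,0.2],[0,0,0.1],[0,0,0]],"turn":[0,0,0,0,0]}' >/dev/null; python3 -c "
from h import *
to(567.6,-293.7,51,-13.5)"
```

```text
t 91.4 pos [ 568.3 -294.3   53.4] yaw -13.7 F [ 0.5  0.3 -3. ] grip 33.0
shift cm [ 0.04 -0.08  0.24] tilt [ 0.014  -0.0306 -0.9994]
turn -0.0034
```

```bash
python3 -m jog '{"xyz":[[0.04,-0.08,0.1],[0,0,0.1],[0,0,0.1],[0,0,0]],"turn":[0,0,0,0]}' >/dev/null; python3 -c "
from h import *
to(567.6,-293.7,51,-13.5)"
```

```text
t 91.8 pos [ 567.8 -293.8   51.1] yaw -13.69 F [-0.3  0.6 -3. ] grip 33.1
shift cm [ 0.   -0.02  0.01] tilt [ 0.0137 -0.0299 -0.9995]
turn -0.0033
```

```bash
python3 -m jog '{"xyz":[[0,0,0.1],[0,0,0]],"turn":[0,0]}' >/dev/null; python3 -c "
from h import *
to(567.6,-293.7,51,-13.5)"; python3 -m jog '{"xyz":[[0,0,0],[0,0,0],[0,0,0],[0,0,0],[0,0,0]],"turn":[0,0,0,0,0]}' 0.4 | sed -n 1,3p;python3 -m jog '{"xyz":[[0,0,-0.5],[0,0,-1.5],[0,0,-2],[0,0,-2],[0,0,-2],[0,0,-1],[0,0,-0.5],[0,-1,-0.5],[0,-2,-0.5],[0,-1,0],[0,0,0]],"turn":[0,0,0,0,0,0,0,0,0,0,0]}' >/dev/null; python3 - <<'E'
from meas import *
c=cap('wrist','w19'); g=cv2.cvtColor(c["img"],cv2.COLOR_RGB2GRAY); to(500,-280,150)
print(proj(c,[[.465,-.247,.069],[.4551,-.2903,.077],[.5676,-.2937,.071]]))
crop(c,230,80,300,190,"w19c",2)
E
```

```text
t 92.0 pos [ 568.  -293.9   51.2] yaw -13.69 F [ 0.5  1.3 -3.2] grip 33.1
shift cm [ 0.01 -0.04  0.02] tilt [ 0.0135 -0.0295 -0.9995]
turn -0.0033
time: 92.5
position: [0.5689, -0.2944, 0.0515]
ee_rot: [[0.237, 0.971, -0.023], [0.971, -0.237, 0.019], [0.013, -0.027, -1.0]]
t 93.65 pos [ 530.4 -286.3  165.9] yaw -13.68 F [ 0.6 -0.   0.1] grip 64.5
shift cm [-0.13 -3.06  1.67] tilt [ 0.013  -0.0269 -0.9996]
[[227.85739788 180.28058272]
 [229.32992581 239.42162689]
 [374.14913589 208.86932439]]
```

View pics/w19.png

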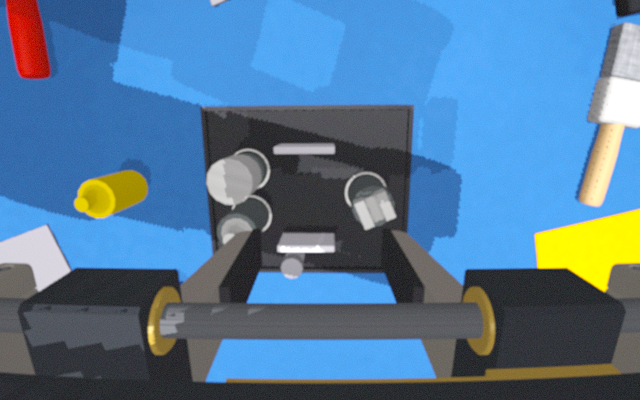

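All three stand on their rings. I move the arm clear and compare with the first pictures.

```bash
python3 -m jog '{"xyz":[[1,-1,-1],[2,-1,-1],[2.5,-1,-1],[2.5,-1,-1],[2.5,-1,-1],[2.5,-1,0],[2.5,0,0],[2.5,0,0],[2,0,0],[1,0,0],[0,0,0]],"turn":[0,0,0,0,0,0,0,0,0,0,0]}' >/dev/null; python3 - <<'E'
from meas import *
c=cap('top'); crop(c,380,125,95,100,"tF_tray"); cs=cap('scene','sF'); crop(cs,180,240,130,120,"sF_tray"); crop(c,180,120,190,90,"tF_ms")
i0=cv2.imread("pics/top0.png"); d=cv2.absdiff(i0,c["img"][:,:,::-1]).max(2)
s0=cv2.imread("pics/scene0.png"); ds=cv2.absdiff(s0,cs["img"][:,:,::-1]).max(2)
hs=lambda im:cv2.cvtColor(im,cv2.COLOR_BGR2HSV).astype(int)
# flat top centre before/after
for nm,a,b,seed in(("top",i0,c,(421,193)),("scene",s0,cs,(238,258))):
    for im in (a,b["img"][:,:,::-1].copy()):
        h=hs(im); m=big((h[...,2]>200)&(h[...,1]<60),seed)
        if m is not None: mm=cv2.moments(m); print(nm,mm["m00"],mm["m10"]/mm["m00"],mm["m01"]/mm["m00"])
cv2.imwrite("pics/diff.png",np.hstack([cv2.resize(d[125:225,380:475],None,fx=4,fy=4),cv2.resize(ds[240:340,180:275],None,fx=4,fy=4)]))
print(bot.read_state()["time"])
E
```

```text
top 166.0 421.0542168674699 192.65060240963857
top 2048.0 414.49169921875 167.68701171875
scene 223.0 237.2914798206278 254.9506726457399
scene 220.0 237.13181818181818 255.16363636363636
94.85
```

View pics/tF_tray.png

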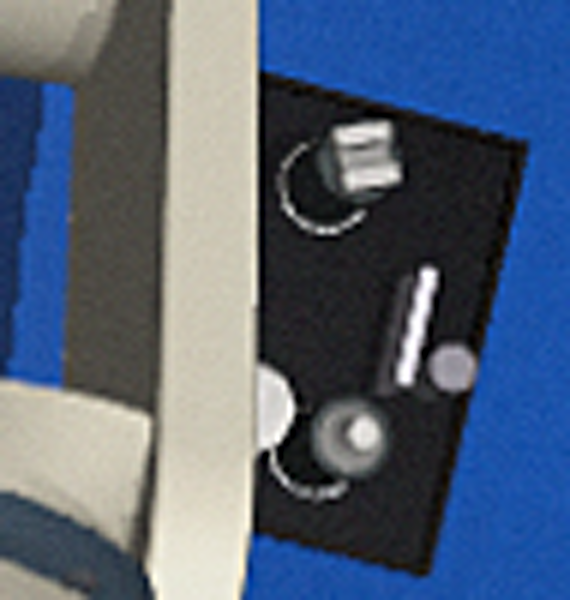

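View pics/sF.png

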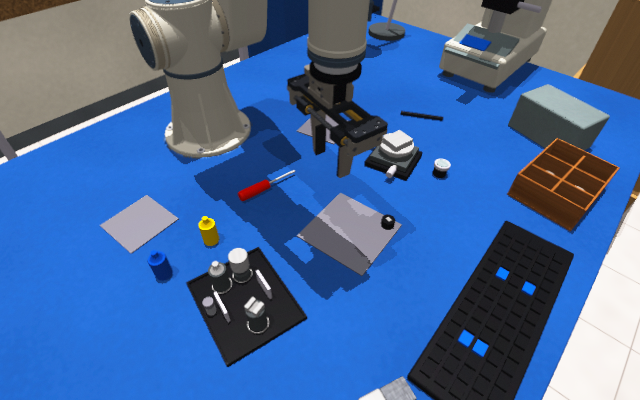

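View pics/sF_tray.png

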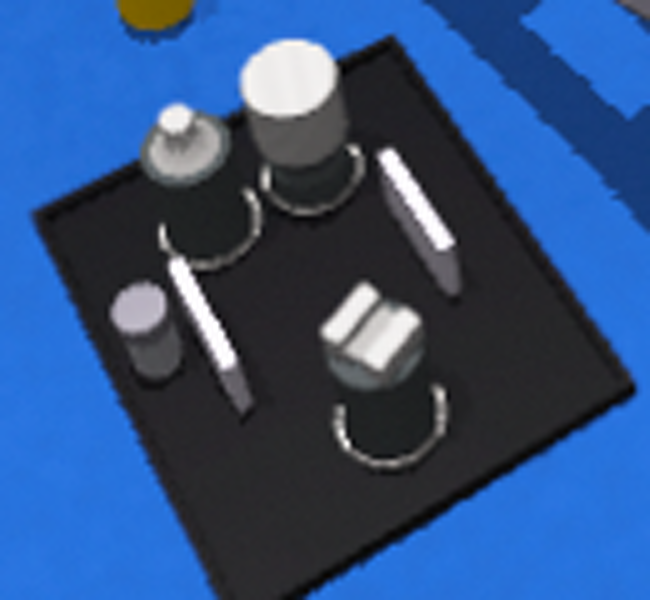

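The tray pictures match the start: the flat top moved under 0.3 px and the spot and vee anvils sit on their rings. The block lies on the table at (398,140) in the scene view, and the bystanders haven't moved. I settle and hand in.

```bash
python3 -m jog '{"xyz":[[0,0,0],[0,0,0],[0,0,0]],"turn":[0,0,0]}' ; python3 -c "
from cell import bot
print(bot.sign_off())"
```

```text
time: 95.15
position: [0.5208, -0.0589, 0.2252]
ee_rot: [[0.24, 0.97, -0.023], [0.971, -0.24, 0.021], [0.014, -0.028, -1.0]]
force: [0.0, 0.3, 0.3]
grip_width: 0.698
the job is handed in; nothing more can be done
None
```

The job is done and handed in at 95 s of the 144 s allowed. I stood all three anvils on the mat, laid the block on the stage table, then put each anvil back on the ring it came from.

**Last checks:**
- **Block:** it lies flat, measured about 1.2 mm from the table's centre in the wrist view.
- **Anvils:** all three stand on their rings. In the scene view the flat anvil's top is within 0.3 px of its start. I checked the spot and vee anvils only by eye, and they look unchanged. The arm partly hid the flat anvil from the top camera, so I couldn't compare it there.
- **Bystanders:** the indenter case, resin mount, loupe and the coloured look-alikes appear not to have moved.

**Problems and disagreements:**
- **Tool lean:** the tool drifted off vertical between moves, up to about 10° with the hand empty after some test moves of mine that made it worse. I corrected it twice by pushing out at the reach limit.
- **Joint 3 range:** those pushes brought joint 3 to about 0.058 rad, a hair under the stated limit of 0.06. That could count as passing its range.
- **Cameras:** the top and scene cameras disagreed by about 2–3 mm in x. I placed the block from the wrist camera and returned the anvils to their recorded pick-up positions.

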